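# Pack the noodle cutters into the clamping tray

### The arm

A 6-joint arm with a two-finger parallel gripper is mounted at the origin on the work surface. World frame = base frame: x ahead of the robot, y to its left, z up, the work surface at z = 0. Lengths are in mm, angles in rad, forces in N, time in s.
With the tool pointing down it reaches from about 400 to 925 mm from the base axis. Payload 12.5 kg.
Tool frame: the origin (TCP) lies midway between the tips of the shut fingers; the grasp point (between the pads) lies 19 mm behind it; z points along the fingers, y is the line along which they close (so a half turn about z gives the same grasp; the last joint's range is limited). The gripper opens to 95 mm and grips with 3 to 60 N. Pads are 20 mm wide; open, the fingers measure 119 mm over their backs; the gripper's body (75 mm by 180 mm) begins 59 mm behind the grasp point.
Start: joints at [-1.378, 0.491, 1.559, -0, 1.092, -0.106], TCP at [184.006, -597.318, 214.661] pointing down, gripper open.
Joint ranges: [-3.1, 3.1], [-0.84, 2.19], [0.05, 2.79], [-1.13, 4.28], [0.06, 2.93], [-2.69, 2.69]. Speed limits (rad/s): [2.22, 2.22, 2.79, 3.14, 3.14, 3.14].

### API

Orientations are given as [roll, pitch, yaw] about the fixed x, y, z axes, in that order (R = Rz(yaw) Ry(pitch) Rx(roll)).
In Python, from cell import env gives the robot as it stands.
- The arm moves only by the tool carry_out, never from a script. Its argument "series" is a list of rows, each a list of 4 numbers: the shift along the world's x, y, z normalised to -1 to 1, where 1 is 5 cm, then the turn about the world's z normalised to -1 to 1, where 1 is 6 degrees. In form: [[x, y, z, turn], ...]. A call has exactly 5 rows; each row shifts and turns the commanded pose from where the row before left it; what a row does not reach is not made up. A row lasts 1/10 s, in which the tool goes at most 50 mm and 8.59 degrees, less where a joint would pass 70% of its speed; a pose out of reach is approached as far as the arm can. A call with a number of a shift or a turn outside -1 to 1 is refused whole. A call with a gripper value outside its range is refused whole. "fingers" is the closure, from -1 (fully open) to 1 (shut), set as the call begins (left out, the last holds). The fingers move at their own pace and stop on an object; the grip force is fixed at half the most. Time passes only in rows, so rows that do not move let the fingers close, or fill a call up. It gives the time, the measured TCP pose, the force, the opening and the grip force at its end, in the units of the state.
- env.state(): the state, without advancing time (a new reading comes with each control period).
- env.read_camera(name): name is "scene" or "top" or "wrist"; returns the picture (480x640x3 uint8, red, green, blue); there is no depth.
- env.calibration(name): a dict with "K" (3x3 intrinsics, pixels), "pose" (4x4, takes a point from camera to world coordinates). Camera axes: x right, y down, z forward; pixel columns grow to the right and rows downward; lengths in mm; the calibration is good to about 2 mm. A picture is of the moment at which its call begins: read the wrist's pose just before it. calibration takes no time and is no camera call; for the wrist camera it gives the pose at the moment of the call.
- env.job_done(): hands the job in; it is judged then, once.
Trained networks look in the newest picture that a camera, given by its name, has taken for a name from the list of things; names that differ only in an ending like _2 or _b are one class to them, and where a whole thing is asked for, a point or a joint stands for the part that bears it (a point fixed in the world has none). Each returns a list of dicts, best first, with "conf" (0 to 1); they miss things now and then, are a little off and sometimes report something else, mostly with a low value. They report only what shows in the picture. A call takes as long as a camera call. They do not tell look-alikes from the thing itself.
- env.look_for(camera, label): "position" ([row, column] as shares, 0 to 1, of the picture: columns of its width, rows of its height, amid what is visible of it).
The state is a dict: "t": time; "joints": joint angles; "qvel": joint speeds; "tau": joint torques, N m; "eef_pos": TCP position; "tcp_rot": TCP orientation; "ft_force": force on the tool from outside, world axes, zero at the start; "moment": the same for the moment, N m; "opening": opening from 0.0 (shut) to 1.0 (fully open); "grip_force": force on a finger pad.
Only numpy, scipy, OpenCV 4.12 (cv2) and the standard library are available. Lean on these libraries where they do the work, as an engineer would, in place of code of your own. Each camera call takes 0.05 s, during which the arm holds its last target. There are 200 camera calls.

### The job

Pack the hand noodle cutters away in the clamping tray: swing the red-knobbed cam lever free, slide the blue fence all the way back, and stand every cutter on the bench in the tray between the end wall and the fence, side by side and square across the tray, handles up. Then push the fence up until the row is snug with no gaps left, swing the lever back fully to lock it, and only after that fold the clear cover fully shut. Leave the pot and the jar where they are.

Things in the scene. Friction and masses are not known exactly. Their poses are not given: they have to be found in the camera images.
- tray: aluminium tray fixed to the bench, 128 mm deep (x) by 334 long (y), floor 4 thick. Origin: centre of underside; x points away from the robot, turned up to 0.12 rad. Inside x = -58 to 58 mm. End wall at y -166 to -160, top 34 high; front wall (robot side) 22 high; back wall 84 high; +y end open. Guide rail in front: x -88 to -70, top 32
- end_wall (a point): middle of the end wall's inner face, at the height of the tray's inner floor (4 mm above the bench); axes as the tray's, y points from the end wall towards the fence
- fence (a joint): the blue fence slides along the tray's y; value: clear gap in m between end wall and fence face, 0 to 0.29 (stop, fully back). Starts at 0.06 to 0.14. With the lever free it slides at about 4 N, plus about 2 to 4 N for each cutter it pushes; with the lever locked the cam holds it
- fence_face (a point): middle of the fence's clamping face (the fence is a plate 108 mm across, 10 mm thick, top 38 mm above the bench, with a carrier bar 38 to 48 mm high running from it over the front wall to the block); axes as the tray's; cutters belong on its -y side
- fence_block (a point): centre of the blue block that carries the fence, in front of the tray: 44 mm (x) by 50 mm (y), from 6 to 46 mm above the bench. Push its two end faces along the tray's y to slide the fence; the rail begins 19 mm to the +x side of this point, so the bench beside the block is clear for a fingertip
- cam_lever (a joint): cam lever on the fence block, on an upright axis 2 mm to the +x side of fence_block. Rad: 0 fully locked (lever along the tray's -y), 1.25 fully free (swung clockwise from above, towards the robot). Starts at 0 to 0.12. The knob takes about 3 N, up to 9 N below 0.65 where the cam bites; it stays. Locking draws the fence up to 10 mm towards the end wall unless cutters stop it; freeing moves it back
- lever_knob (a point): centre of the lever's upright red knob: 24 mm diameter, 44 mm tall, from 51 to 95 mm above the bench, 65 mm out from the lever's axis; the lever arm below it is 12 mm wide, 51 to 61 mm above the bench
- cover (a joint): clear cover with a red front edge, hinged along the top of the tray's back wall; rad: 0 shut (level, at its stop), grows as it opens; starts standing open at 1.7 to 1.9, stop at 2.0. A stiff hinge: it stays where it is left; about 3 to 5 N at its edge moves it
- cover_hinge (a point): middle of the cover's hinge line, which runs along the tray's y, 88 mm above the bench
- cover_edge (a point): middle of the cover's free red edge (8 mm thick, 10 mm wide, 334 mm long), 128 mm from the hinge line. The cover is 5 to 8 mm thick, centred on the hinge line
- pot: aluminium pot with two side handles, 110 mm across the rim, 80 mm high; origin: centre of its underside. Leave it alone
- flour_jar: white jar with a red cap, 84 mm across, 110 mm high; origin: centre of its underside. Leave it alone
- cutter1: hand noodle cutter (absent in some runs): steel blade block 100 mm long (its x), 56 mm wide (its y), 36 mm high, standing on its flat underside, with a wooden grip bar on top, 84 mm long (x), 20 mm wide (y), from 36 to 72 mm above the underside. Origin: centre of the underside, z up; the two ends are alike, so either way round is right; 0.25 to 0.46 kg
- cutter2: hand noodle cutter (absent in some runs): steel blade block 100 mm long (its x), 56 mm wide (its y), 36 mm high, standing on its flat underside, with a wooden grip bar on top, 84 mm long (x), 20 mm wide (y), from 36 to 72 mm above the underside. Origin: centre of the underside, z up; the two ends are alike, so either way round is right; 0.25 to 0.46 kg
- cutter3: hand noodle cutter (absent in some runs): steel blade block 100 mm long (its x), 56 mm wide (its y), 36 mm high, standing on its flat underside, with a wooden grip bar on top, 84 mm long (x), 20 mm wide (y), from 36 to 72 mm above the underside. Origin: centre of the underside, z up; the two ends are alike, so either way round is right; 0.25 to 0.46 kg
- cutter4: hand noodle cutter (absent in some runs): steel blade block 100 mm long (its x), 56 mm wide (its y), 36 mm high, standing on its flat underside, with a wooden grip bar on top, 84 mm long (x), 20 mm wide (y), from 36 to 72 mm above the underside. Origin: centre of the underside, z up; the two ends are alike, so either way round is right; 0.25 to 0.46 kg
Mind the look-alikes: they are no part of the job. What is shaped like the cutter2 but orange is not meant.

How it is judged (in metres and radians):
On the way, in this order (a step that is already met when the one before it is completed fails the run):
1. the cam lever is swung free (1.0 rad or more) (value of joint cam_lever above 1 rad), for 0.1 s.
2. the fence is slid all the way back (gap over 275 mm) (value of joint fence above 0.275 m), for 0.1 s.
3. every cutter stands in the tray between end wall and fence, let go (x of cutter1 in the frame of end_wall between -0.02 and 0.02 m and z of cutter1 in the frame of end_wall between -0.006 and 0.008 m and y of each of cutter1, cutter2, cutter3, cutter4 in the frame of end_wall above 0.02 m and y of each of cutter1, cutter2, cutter3, cutter4 in the frame of fence_face below -0.02 m and angle between each of cutter1, cutter2, cutter3, cutter4's own z axis and vertical below 0.12 rad and linear speed of each of cutter1, cutter2, cutter3, cutter4 below 0.03 m/s and x of cutter2 in the frame of end_wall between -0.02 and 0.02 m and z of cutter2 in the frame of end_wall between -0.006 and 0.008 m and x of cutter3 in the frame of end_wall between -0.02 and 0.02 m and z of cutter3 in the frame of end_wall between -0.006 and 0.008 m and x of cutter4 in the frame of end_wall between -0.02 and 0.02 m and z of cutter4 in the frame of end_wall between -0.006 and 0.008 m and contact force between the fingers and cutter1 below 0.1 N and contact force between the fingers and cutter2 below 0.1 N and contact force between the fingers and cutter3 below 0.1 N and contact force between the fingers and cutter4 below 0.1 N), for 0.2 s.
4. the fence is up against the row with no gap over 10 mm, and the lever is locked (below 0.2 rad) ((y of cutter1 in the frame of end_wall between 0.023 and 0.038 m or y of cutter2 in the frame of end_wall between 0.023 and 0.038 m or y of cutter3 in the frame of end_wall between 0.023 and 0.038 m or y of cutter4 in the frame of end_wall between 0.023 and 0.038 m) and (y of cutter1 in the frame of end_wall between 0.079 and 0.104 m or y of cutter2 in the frame of end_wall between 0.079 and 0.104 m or y of cutter3 in the frame of end_wall between 0.079 and 0.104 m or y of cutter4 in the frame of end_wall between 0.079 and 0.104 m) and y of any of cutter1, cutter2, cutter3, cutter4 in the frame of fence_face above -0.038 m and value of joint fence below 0.25 m and (y of cutter1 in the frame of end_wall between 0.023 and 0.038 m or distance between cutter1 and cutter2 below 0.066 m or distance between cutter1 and cutter3 below 0.066 m or distance between cutter1 and cutter4 below 0.066 m) and (y of cutter2 in the frame of end_wall between 0.023 and 0.038 m or distance between cutter2 and cutter1 below 0.066 m or distance between cutter2 and cutter3 below 0.066 m or distance between cutter2 and cutter4 below 0.066 m) and (y of cutter3 in the frame of end_wall between 0.023 and 0.038 m or distance between cutter3 and cutter1 below 0.066 m or distance between cutter3 and cutter2 below 0.066 m or distance between cutter3 and cutter4 below 0.066 m) and (y of cutter4 in the frame of end_wall between 0.023 and 0.038 m or distance between cutter4 and cutter1 below 0.066 m or distance between cutter4 and cutter2 below 0.066 m or distance between cutter4 and cutter3 below 0.066 m) and value of joint cam_lever below 0.2 rad), for 0.2 s.
5. the cover is folded shut (below 0.06 rad) (value of joint cover below 0.06 rad), for 0.2 s.
At the end, for the whole second after the job is handed in: Every cutter stands on the tray floor, upright (0.12 rad), at rest, square across (0.2 rad), within 20 mm of the tray's middle line; no gap over 10 mm from end wall through the row to the fence; lever locked (below 0.2 rad); cover shut (below 0.06 rad) (all of step 4 and x of cutter1 in the frame of end_wall between -0.02 and 0.02 m and z of cutter1 in the frame of end_wall between -0.006 and 0.008 m and y of each of cutter1, cutter2, cutter3, cutter4 in the frame of end_wall above 0.02 m and y of each of cutter1, cutter2, cutter3, cutter4 in the frame of fence_face below -0.02 m and angle between each of cutter1, cutter2, cutter3, cutter4's own z axis and vertical below 0.12 rad and linear speed of each of cutter1, cutter2, cutter3, cutter4 below 0.03 m/s and x of cutter2 in the frame of end_wall between -0.02 and 0.02 m and z of cutter2 in the frame of end_wall between -0.006 and 0.008 m and x of cutter3 in the frame of end_wall between -0.02 and 0.02 m and z of cutter3 in the frame of end_wall between -0.006 and 0.008 m and x of cutter4 in the frame of end_wall between -0.02 and 0.02 m and z of cutter4 in the frame of end_wall between -0.006 and 0.008 m and angle between the x axis of each of cutter1, cutter2, cutter3, cutter4 and the x axis of tray, either way round below 0.2 rad and value of joint cover below 0.06 rad); the robot touches nothing.
It fails at once if the pot is moved more than 30 mm (distance of pot from where it was at the start of the episode above 0.03 m).
It fails at once if the flour jar is moved more than 30 mm (distance of flour_jar from where it was at the start of the episode above 0.03 m).
Of cutter1, cutter2, cutter3, cutter4 only 2 to 4 are there at a start; the rules pass over those that are not, and their reading is None.
At some moment in a run one of cutter1, cutter2, cutter3, cutter4 may be knocked a few centimetres aside while the robot is not near it.
It also fails if it takes over 210 s, if anything falls off the work surface, if the arm or the gripper's body presses on something with over 40 N, if the wrist force passes 120 N, or if a joint passes its speed limit or range.

## Working session

There is one attempt and no reset: what is moved stays moved. The work goes in short steps, Python scripts to look and compute and a tool call to move; the robot and the scene stay as the last step left them, time stands still between calls to the robot, and variables do not carry over. Pictures are saved under pics/ and viewed, at most 14 in all, crops included, and the job is handed in when it is done.

Besides the shell and the picture viewer there is one more tool, called as a command line: name --pt "numbers of a row" for each row, then --argument value for the rest. carry_out: Moves the arm, as the interface text tells. Its arguments: {"type":"object","properties":{"series":{"type":"array","items":{"type":"array","items":{"type":"number","minimum":-1,"maximum":1}}},"fingers":{"type":"number"}},"required":["series"]}

```bash
mkdir -p pics; ls; python3 - <<'E'
from cell import env
import cv2
for n in ("scene","top"):
    im=env.read_camera(n); cv2.imwrite(f"pics/{n}0.png",im[:,:,::-1])
    c=env.calibration(n); print(n,c["K"],c["pose"])
    for l in ["cutter1","fence_block","lever_knob","pot","flour_jar","cover_edge","tray"]:
        print(l,[(round(d["conf"],2),[round(d["position"][0]*480),round(d["position"][1]*640)]) for d in env.look_for(n,l)])
print(env.state())
E
```

```text
pics
scene [[509.90098991   0.         318.78368771]
 [  0.         509.90098991 245.36162533]
 [  0.           0.           1.        ]] [[ 2.24873381e-01  5.50593995e-01 -8.03914308e-01  1.44808046e+03]
 [ 9.74224307e-01 -1.42169295e-01  1.75142490e-01 -3.62833296e+02]
 [-1.78595270e-02 -8.22577744e-01 -5.68372143e-01  6.82561214e+02]
 [ 0.00000000e+00  0.00000000e+00  0.00000000e+00  1.00000000e+00]]
cutter1 [(0.96, [269, 220]), (0.86, [260, 300]), (0.78, [236, 234]), (0.76, [298, 153]), (0.69, [309, 442]), (0.68, [223, 277])]
fence_block [(0.87, [213, 360])]
lever_knob [(0.72, [212, 362])]
pot [(0.8, [304, 325])]
flour_jar [(0.81, [300, 250])]
cover_edge [(0.79, [210, 451])]
tray [(0.83, [230, 438]), (0.36, [234, 232])]
top [[532.0468799    0.         331.2043568 ]
 [  0.         532.0468799  246.67961129]
 [  0.           0.           1.        ]] [[-7.57231048e-03 -9.91635355e-01  1.28848682e-01  4.47322255e+02]
 [-9.99969322e-01  7.76737526e-03  1.01146361e-03 -1.61988690e+02]
 [-2.00381914e-03 -1.28837070e-01 -9.91663750e-01  1.19331757e+03]
 [ 0.00000000e+00  0.00000000e+00 
[... 371 characters left out ...]
49, 219]), (0.38, [178, 349])]
{'t': 0.8, 'joints': array([-1.37760497e+00,  4.90872033e-01,  1.55890165e+00,  1.56840084e-05,
        1.09169837e+00, -1.05601174e-01]), 'qvel': array([-0.0021881 , -0.00186303,  0.00035397,  0.0019862 ,  0.00050753,
        0.00026704]), 'tau': array([ 2.02858275e-03, -6.12412119e+01, -2.58424473e+01,  6.92801527e-02,
        4.44412662e-02,  2.70117658e-05]), 'eef_pos': array([ 184.00695637, -597.31702786,  214.67775744]), 'tcp_rot': array([ 3.14147125e+00, -1.12875001e-06,  2.98785300e-01]), 'ft_force': array([ 0.16409933, -0.66398164,  0.1116459 ]), 'moment': array([ 0.00874097, -0.0334687 , -0.00548101]), 'grip_force': 0.0, 'opening': 0.9982045421419036}
```

View pics/top0.png

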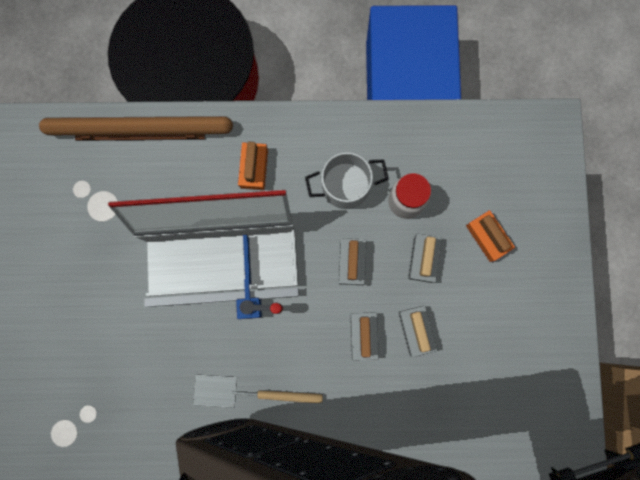

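View pics/scene0.png

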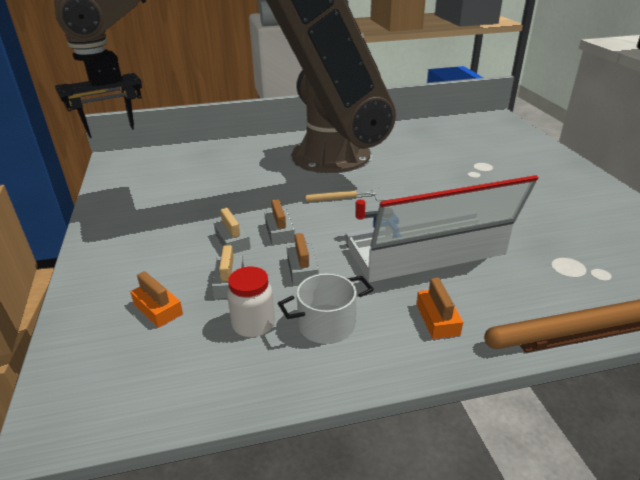

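The top view shows the tray on the left, with its end wall near column 298 and the knob at (276,309). Four grey cutters sit at about (351,262), (424,257), (365,336) and (419,331). The two orange ones are decoys.

```bash
cat > h.py <<'E'
import numpy as np, cv2
from cell import env
def ray(cal,u,v,z):
    K,P=np.array(cal["K"]),np.array(cal["pose"])
    d=P[:3,:3]@np.linalg.solve(K,[u,v,1.]); o=P[:3,3]
    return (o+d*(z-o[2])/d[2])[:2]
def proj(cal,p):
    K,P=np.array(cal["K"]),np.array(cal["pose"])
    q=K@(P[:3,:3].T@(np.asarray(p,float)-P[:3,3])); return q[:2]/q[2]
E
python3 - <<'E'
from h import *
im=cv2.imread("pics/top0.png"); cal=env.calibration("top")
cv2.imwrite("pics/crop1.png",cv2.resize(im[180:330,105:305],None,fx=4,fy=4,interpolation=cv2.INTER_CUBIC))
hsv=cv2.cvtColor(im,cv2.COLOR_BGR2HSV)
H,S,V=cv2.split(hsv)
def blobs(m,name,z,amin):
    n,l,st,c=cv2.connectedComponentsWithStats(m.astype(np.uint8))
    for i in range(1,n):
        if st[i,4]>=amin:
            r=cv2.minAreaRect(np.argwhere(l==i)[:,::-1].astype(np.float32))
            print(name,st[i,4],c[i].round(1),"rect",np.round(r[0],1),np.round(r[1],1),round(r[2],1),"world",ray(cal,*c[i],z).round(1))
roi=np.zeros_like(H,bool);roi[140:375,90:530]=1
blobs(roi&(H<30)&(S>70)&(V>50),"warm",72,20)
blobs(roi&(H>100)&(H<130)&(S>100),"blue",46,20)
blobs(roi&((H<6)|(H>174))&(S>120),"red",95,20)
E
```

```text
warm 1262 [252.6 165.5] rect [252.7 165.4] [27.5 46.9] 5.2 world [771.8   8.4]
warm 980 [412.9 190.2] rect [413. 190.] [34. 34.] 90.0 world [ 714.4 -337.8]
warm 942 [197.8 198. ] rect [196.5 198.2] [  5.9 177.5] 86.0 world [700.9 125.4]
warm 1384 [490.1 236.1] rect [490.1 236.1] [46.9 30. ] 56.3 world [ 613.2 -499.4]
warm 403 [427.6 256.2] rect [427.6 256.1] [10.5 39. ] 8.1 world [ 571.1 -364.9]
warm 351 [352.6 259.9] rect [352.5 260. ] [38.  9.] 90.0 world [ 564.4 -205.9]
warm 113 [275.4 308. ] rect [276. 308.] [10. 12.] 90.0 world [464.4 -43. ]
warm 415 [420.1 331.5] rect [420.1 331.6] [40.1 10.6] 74.6 world [ 413.5 -344.6]
warm 381 [364.9 336.5] rect [364.9 336.5] [39.3  9.5] 87.7 world [ 404.2 -229.6]
blue 579 [247.2 286. ] rect [246.6 276.3] [82.9 24.2] 86.4 world [512.4  20.8]
red 926 [413.  190.3] rect [413.  190.5] [33. 34.] 90.0 world [ 708.6 -334.3]
red 770 [197.7 198.1] rect [197. 198.] [  4.7 176.4] 86.1 world [695.5 119.8]
red 101 [275.5 307.8] rect [275.5 307.5] [ 9. 11.] 90.0 world [464.6 -45.6]
```

View pics/crop1.png

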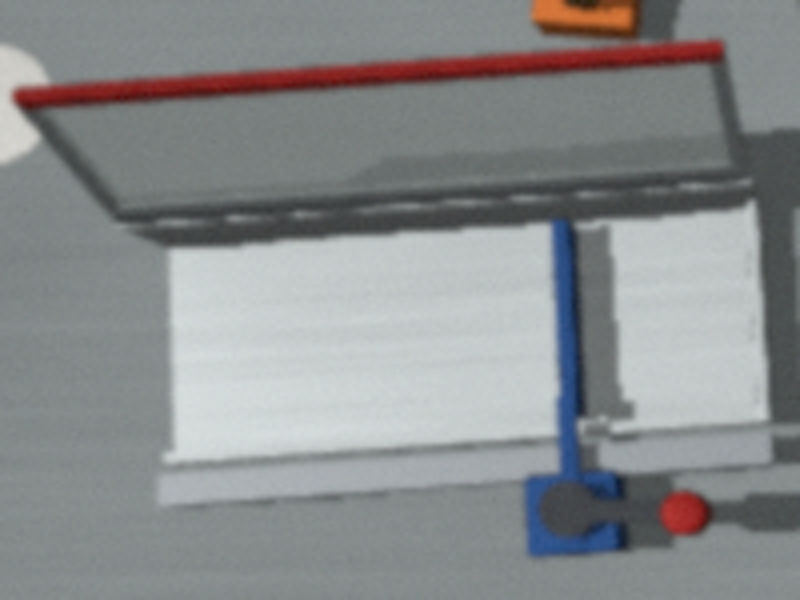

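```bash
python3 - <<'E'
from h import *
cal=env.calibration("top")
c=lambda u,v,z: ray(cal,105+(u-1.5)/4,180+(v-1.5)/4,z)
L,R=c(158,505,32),c(772,462,32)
print("rail",L,R,np.linalg.norm(L-R)); 
d=(L-R)/np.linalg.norm(L-R); yaw=np.arctan2(-d[0],d[1]); print("yaw",yaw)
hl,hr=c(118,215,88),c(750,182,88);print("hinge",hl,hr,np.linalg.norm(hl-hr),np.arctan2(-(hl-hr)[0],(hl-hr)[1]))
fl,fr=c(170,250,4),c(757,205,4); print("floor back",fl,fr)
ex=np.array([np.cos(yaw),np.sin(yaw)]);ey=np.array([-ex[1],ex[0]])
org=(L+R)/2+88*ex; print("org",org)
T=lambda p:np.array([(p-org)@ex,(p-org)@ey])
for n,p in dict(hl=hl,hr=hr,knob=c(685,513,95),knob2=ray(cal,275.5,307.8,93),axis=c(570,508,61),blk1=c(528,552,46),blk2=c(615,552,46),ftop=c(562,225,38),rwall=c(755,200,34),rw2=c(768,422,34),lfront=c(172,455,22)).items(): print(n,p.round(1),T(p).round(1))
# grey block of cutters
im=cv2.imread("pics/top0.png");hsv=cv2.cvtColor(im,cv2.COLOR_BGR2HSV)
cv2.imwrite("pics/crop2.png",cv2.resize(im[225:365,330:445],None,fx=4.2,fy=4.2,interpolation=cv2.INTER_CUBIC))
for n,(u,v) in dict(pot=(346,165),jar=(412,190)).items(): print(n,ray(cal,u,v,80 if n=="pot" else 110))
E
```

```text
rail [471.79198188 246.36014533] [492.50486615 -86.9453871 ] 333.94850130683284
yaw 0.06206402374411091
hinge [622.4037206  253.44065918] [637.36462425 -78.89574853] 332.6729873715119 0.04498697456502589
floor back [615.48003689 254.83001713] [638.58291169 -76.56704665]
org [569.97899292  85.16550756]
hl [622.4 253.4] [ 62.8 164.7]
hr [637.4 -78.9] [  57.1 -167.9]
knob [464.3 -46.4] [-113.6 -124.8]
knob2 [464.5 -45.4] [-113.4 -123.8]
axis [467.9  18. ] [-106.   -60.7]
blk1 [445.   42.6] [-127.4  -34.8]
blk2 [444.7  -3.9] [-130.6  -81.2]
ftop [622.8  28.1] [ 49.2 -60.3]
rwall [636.6 -77.6] [  56.4 -166.6]
rw2 [514.1 -84.9] [ -66.3 -166.3]
lfront [499.2 243.2] [-60.8 162.1]
pot [ 769.05127274 -194.04897223]
jar [ 705.7244791  -329.94923351]
```

View pics/crop2.png

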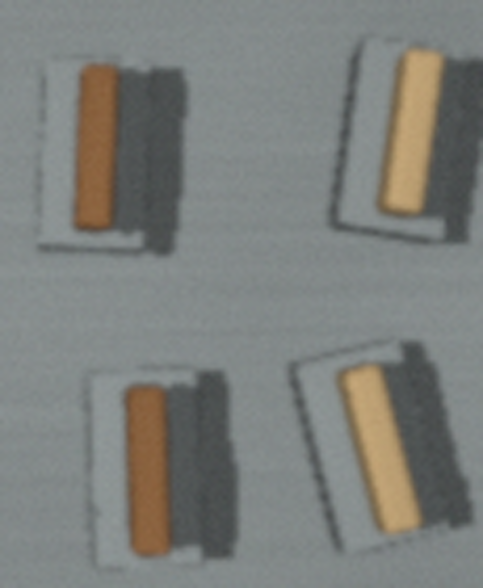

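carry_out --pt "0.373 0.735 0 0.764" --pt "0.373 0.735 0 0.764" --pt "0.373 0.735 0 0.764" --pt "0.373 0.735 0 0.764" --pt "0.373 0.735 0 0.764" --fingers -0.05

```text
t: 1.3
eef_pos: [277.7, -412.1, 214.7]
tcp_rot: [3.141, 0.0, 0.702]
ft_force: [-0.1, -0.1, -0.3]
opening: 0.636
grip_force: 0.0
```

carry_out --pt "0.373 0.735 0 0.764" --pt "0.373 0.735 0 0.764" --pt "0.373 0.735 0 0.764" --pt "0.373 0.735 0 0.764" --pt "0.373 0.735 0 0.764"

```text
t: 1.8
eef_pos: [371.0, -228.4, 214.9]
tcp_rot: [3.141, 0.0, 1.102]
ft_force: [0.6, -0.1, -0.2]
opening: 0.529
grip_force: 0.0
```

```bash
python3 - <<'E'
from h import *
cal=env.calibration("top")
s=4.2
c=lambda u,v,z: ray(cal,330+(u-1.6)/s,225+(v-1.6)/s,z)
# grip top (mid of top edge, mid of bottom edge); block: left-top, left-bottom corners at z36
D=dict(A=[(100,66),(94,228),(46,60),(38,245)],B=[(425,49),(398,214),(364,38),(334,225)],C=[(145,387),(152,555),(92,373),(96,568)],D=[(361,367),(402,530),(293,364),(341,552)])
for k,v in D.items():
    p,q=c(*v[0],72),c(*v[1],72); a,b=c(*v[2],36),c(*v[3],36)
    e=(p-q)/np.linalg.norm(p-q); e2=(a-b)/np.linalg.norm(a-b)
    n=np.array([e2[1],-e2[0]])  # towards -y world
    print(k,"grip ctr",((p+q)/2).round(1),"len",np.linalg.norm(p-q).round(1),"ang",np.arctan2(e[1],e[0]).round(3),"| blk ctr",((a+b)/2+28*n).round(1),np.linalg.norm(a-b).round(1),np.arctan2(e2[1],e2[0]).round(3))
E
```

```text
A grip ctr [ 565.2 -206.2] len 82.2 ang -0.05 | blk ctr [ 564.9 -206.9] 96.9 -0.053
B grip ctr [ 571.8 -365. ] len 85.2 ang -0.191 | blk ctr [ 571.  -366.6] 99.6 -0.185
C grip ctr [ 403.8 -229.6] len 82.1 ang 0.026 | blk ctr [ 403.2 -232. ] 98.3 0.008
D grip ctr [ 413.9 -345.2] len 81.9 ang 0.221 | blk ctr [ 414.7 -345.3] 97.6 0.229
```

carry_out --pt "0.373 0.73 0 0.764" --pt "0.373 0.73 0 0.764" --pt "0.373 0.73 0 0.764" --pt "0.373 0.73 0 0.764" --pt "0.376 0.73 0 0.764"

```text
t: 2.3
eef_pos: [464.5, -45.7, 214.9]
tcp_rot: [3.141, 0.0, 1.502]
ft_force: [-0.1, -0.5, 0.0]
opening: 0.522
grip_force: 0.0
```

```bash
python3 - <<'E'
from h import *
im=env.read_camera("wrist");cal=env.calibration("wrist")
cv2.imwrite("pics/w1.png",im[:,:,::-1])
hsv=cv2.cvtColor(im[:,:,::-1].copy(),cv2.COLOR_BGR2HSV);H,S,V=cv2.split(hsv)
m=(((H<6)|(H>174))&(S>120)&(V>50)).astype(np.uint8)
n,l,st,c=cv2.connectedComponentsWithStats(m)
for i in range(1,n):
    if st[i,4]>150: print(st[i],c[i],ray(cal,*c[i],95))
print(env.state()["eef_pos"],env.state()["tcp_rot"])
E
```

```text
[311 205  30  39 905] [325.64751381 224.25635359] [468.26965688 -36.54552647]
[466.36362955 -41.99530552 214.94530118] [ 3.13995918e+00 -1.04899095e-03  1.50868151e+00]
```

View pics/w1.png

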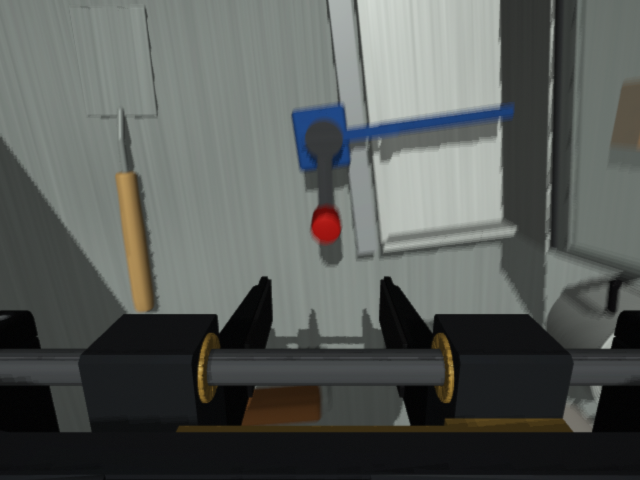

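carry_out --pt "0 0 -0.7 0" --pt "0 0 -0.7 0" --pt "0 0 -0.7 0" --pt "0 0 -0.5 0" --pt "0 0 -0.3 0"

```text
t: 2.85
eef_pos: [463.4, -47.2, 68.0]
tcp_rot: [-3.14, -0.0, 1.499]
ft_force: [-0.9, 0.2, -0.3]
opening: 0.522
grip_force: 0.0
```

carry_out --pt "0 0 0 0" --pt "0 0 0 0" --pt "0 0 0 0" --pt "0 0 0 0" --pt "0 0 0 0" --fingers 0.3

```text
t: 3.35
eef_pos: [464.2, -47.4, 70.4]
tcp_rot: [3.14, 0.0, 1.499]
ft_force: [0.0, 0.2, 0.0]
opening: 0.349
grip_force: 0.0
```

carry_out --pt "-0.126 0.04 0 -1" --pt "-0.126 0.04 0 -1" --pt "-0.15 0.08 0 -1" --pt "-0.15 0.08 0 -1" --pt "-0.13 0.115 0 -1"

```text
t: 3.85
eef_pos: [430.7, -29.9, 70.3]
tcp_rot: [3.138, -0.001, 0.971]
ft_force: [2.6, -2.9, 0.1]
opening: 0.352
grip_force: 2.0
```

carry_out --pt "-0.13 0.115 0 -1" --pt "-0.104 0.145 0 -1" --pt "-0.104 0.145 0 -1" --pt "-0.072 0.172 0 -1" --pt "-0.072 0.172 0 -1"

```text
t: 4.35
eef_pos: [406.2, 7.8, 70.2]
tcp_rot: [3.14, -0.002, 0.447]
ft_force: [0.2, -3.8, 1.9]
opening: 0.352
grip_force: 1.9
```

carry_out --pt "-0.02 0.1 0 -1" --pt "0 0 0 0" --pt "0 0 0 0" --pt "0 0 0 0" --pt "0 0 0 0"

```text
t: 4.85
eef_pos: [404.8, 12.7, 69.7]
tcp_rot: [3.142, 0.0, 0.348]
ft_force: [-0.4, -1.0, -1.0]
opening: 0.351
grip_force: 0.0
```

```bash
python3 - <<'E'
from h import *
im=env.read_camera("top");cal=env.calibration("top")
cv2.imwrite("pics/t2.png",cv2.resize(im[200:400,170:450,::-1],None,fx=2.8,fy=2.8,interpolation=cv2.INTER_CUBIC))
s=env.state();print(s["eef_pos"],s["tcp_rot"],s["ft_force"])
E
```

```text
[404.74432666  12.72703226  69.65525935] [3.14152867e+00 7.51990155e-06 3.47737959e-01] [-0.58951968 -0.27160001 -0.57382608]
```

View pics/t2.png

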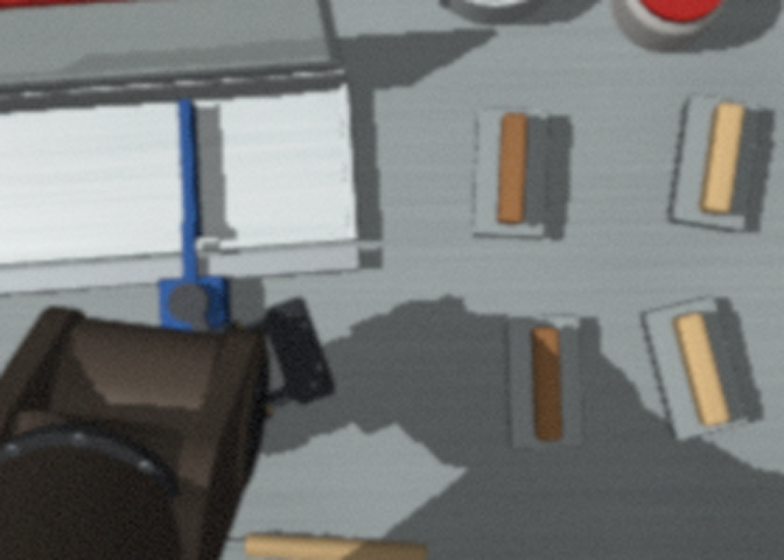

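carry_out --pt "0 0 0.7 0" --pt "0 0 0.7 0" --pt "0 0 0.6 0" --pt "0.4 0.2 0 -0.9" --pt "0.4 0.2 0 -0.9" --fingers -1

```text
t: 5.4
eef_pos: [445.5, 32.9, 170.9]
tcp_rot: [3.141, -0.003, 0.155]
ft_force: [0.8, -0.4, -0.0]
opening: 0.717
grip_force: 0.0
```

carry_out --pt "0.42 0.14 0 -0.93" --pt "0 0 0 0" --pt "0 0 0 0" --pt "0 0 0 0" --pt "0 0 0 0"

```text
t: 5.9
eef_pos: [465.1, 39.6, 169.7]
tcp_rot: [3.141, 0.0, 0.062]
ft_force: [-0.1, 0.1, 0.2]
opening: 0.996
grip_force: 0.0
```

```bash
python3 - <<'E'
from h import *
cal=env.calibration("top")
c=lambda u,v,z: ray(cal,170+(u-.9)/2.8,200+(v-.9)/2.8,z)
for p in [(160,280),(160,328),(228,280),(188,303)]: print(c(*p,46 if p!=(188,303) else 61).round(1))
im=env.read_camera("wrist");cal=env.calibration("wrist")
cv2.imwrite("pics/w2.png",im[:,:,::-1])
hsv=cv2.cvtColor(im[:,:,::-1].copy(),cv2.COLOR_BGR2HSV);H,S,V=cv2.split(hsv)
for nm,m,z in (("red",((H<6)|(H>174))&(S>120)&(V>50),95),("blue",(H>100)&(H<130)&(S>100),46)):
  n,l,st,c=cv2.connectedComponentsWithStats(m.astype(np.uint8))
  for i in range(1,n):
    if st[i,4]>150: print(nm,st[i],c[i],ray(cal,*c[i],z))
print(env.state()["eef_pos"],env.state()["tcp_rot"])
E
```

```text
[483.4  64.2]
[446.9  63.6]
[483.  12.]
[465.4  39.8]
red [ 345  296   35   50 1186] [360.39713322 322.64671164] [416.25426536  12.48593566]
blue [ 294    0   66  258 4914] [325.90903541 155.07529508] [522.46691679  42.38760082]
[465.22105607  39.66607682 169.73060615] [3.14151353e+00 1.71782344e-04 6.15017126e-02]
```

View pics/w2.png

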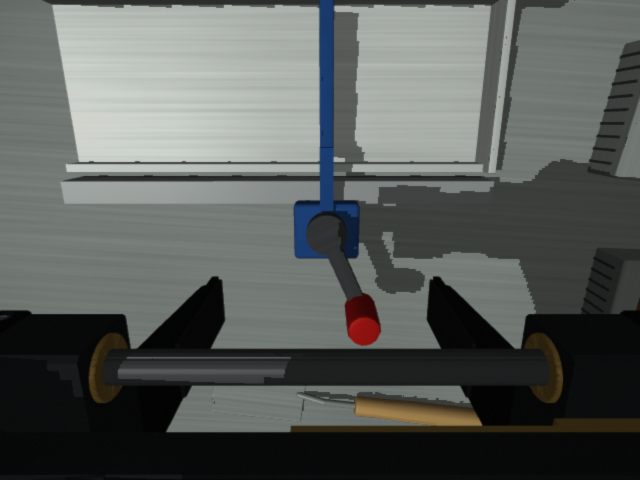

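```bash
python3 - <<'E'
from h import *
cal=env.calibration("wrist")
a=ray(cal,326,232,61)
for u,v,z in [(355,298,61),(364,330,95)]:
    k=ray(cal,u,v,z); d=k-a; print(a,k,np.hypot(*d),np.arctan2(-d[0],-d[1])+.062)
for u,v in [(294,201),(359,201),(294,258),(359,258)]: print(ray(cal,u,v,46))
for u in (320,334): print(ray(cal,u,100,48))
print(ray(cal,62,203,32),ray(cal,485,192,32))
E
```

```text
[469.19570043  39.07948082] [418.70411389  13.94708125] 56.40068988823706 1.1709469663802998
[469.19570043  39.07948082] [410.84884482   9.55612227] 65.39101054148273 1.1643622987807976
[487.51887306  64.04917293]
[490.45587952  15.75385871]
[442.69282839  62.3163497 ]
[445.7572112   11.97803567]
[559.60801492  48.74244068]
[560.19318465  39.10442252]
[472.16334334 245.85954553] [500.80062358 -82.44519871]
```

carry_out --pt "0.02 -0.01 -0.7 0" --pt "0 0 -0.7 0" --pt "0 0 -0.7 0" --pt "0 0 -0.5 0" --pt "0 0 -0.35 0"

```text
t: 6.45
eef_pos: [466.0, 39.2, 20.7]
tcp_rot: [-3.142, 0.002, 0.061]
ft_force: [1.5, 0.7, 0.6]
opening: 1.003
grip_force: 0.0
```

carry_out --pt "0 0 0 0" --pt "0 0 0 0" --pt "0 0 0 0" --pt "0 0 0 0" --pt "0 0 0 0" --fingers -0.12

```text
t: 6.95
eef_pos: [467.0, 39.4, 22.9]
tcp_rot: [3.141, -0.001, 0.061]
ft_force: [0.2, 0.2, -0.4]
opening: 0.634
grip_force: 0.0
```

carry_out --pt "-0.02 0.34 0 0" --pt "-0.021 0.34 0 0" --pt "-0.021 0.34 0 0" --pt "-0.021 0.34 0 0" --pt "-0.021 0.34 0 0"

```text
t: 7.45
eef_pos: [462.0, 124.7, 22.8]
tcp_rot: [3.141, -0.001, 0.061]
ft_force: [1.2, -5.6, 1.4]
opening: 0.559
grip_force: 2.7
```

carry_out --pt "-0.021 0.34 0 0" --pt "-0.021 0.34 0 0" --pt "-0.021 0.34 0 0" --pt "-0.021 0.34 0 0" --pt "-0.021 0.34 0 0"

```text
t: 7.95
eef_pos: [456.6, 209.8, 22.8]
tcp_rot: [3.141, -0.001, 0.061]
ft_force: [2.4, -4.6, 1.0]
opening: 0.559
grip_force: 2.7
```

carry_out --pt "0 0.08 0 0" --pt "0 0.05 0 0" --pt "0 0.05 0 0" --pt "0 0 0 0" --pt "0 0 0 0"

```text
t: 8.45
eef_pos: [456.3, 213.2, 22.6]
tcp_rot: [3.136, 0.003, 0.063]
ft_force: [8.3, -58.1, 9.2]
opening: 0.567
grip_force: 29.0
```

carry_out --pt "0 -0.12 0 0" --pt "0 0 0 0" --pt "0 0 0 0" --pt "0 0 0 0" --pt "0 0 0 0" --fingers -0.7

```text
t: 8.95
eef_pos: [456.2, 212.8, 22.2]
tcp_rot: [3.142, -0.0, 0.062]
ft_force: [0.6, 0.9, -0.5]
opening: 0.847
grip_force: 0.0
```

carry_out --pt "0 0 0.6 0" --pt "0 0 0.6 0" --pt "0 0 0.6 0" --pt "0 0 0.6 0" --pt "0 0 0.2 0"

```text
t: 9.45
eef_pos: [456.9, 213.0, 154.7]
tcp_rot: [-3.141, -0.004, 0.062]
ft_force: [-0.1, 0.7, -0.9]
opening: 0.85
grip_force: 0.0
```

```bash
python3 - <<'E'
from h import *
im=env.read_camera("top");cal=env.calibration("top")
cv2.imwrite("pics/t3.png",cv2.resize(im[190:390,110:450,::-1],None,fx=2.3,fy=2.3,interpolation=cv2.INTER_CUBIC))
s=env.state();print(s["eef_pos"],s["tcp_rot"],s["ft_force"],s["joints"])
E
```

```text
[457.02491595 212.98410033 154.75560737] [-3.14066212 -0.00403042  0.06173272] [0.14804641 0.8689668  2.375623  ] [ 3.05062501e-01  3.97028699e-01  1.92209821e+00 -9.30752230e-05
  8.18329857e-01  1.81418770e+00]
```

View pics/t3.png

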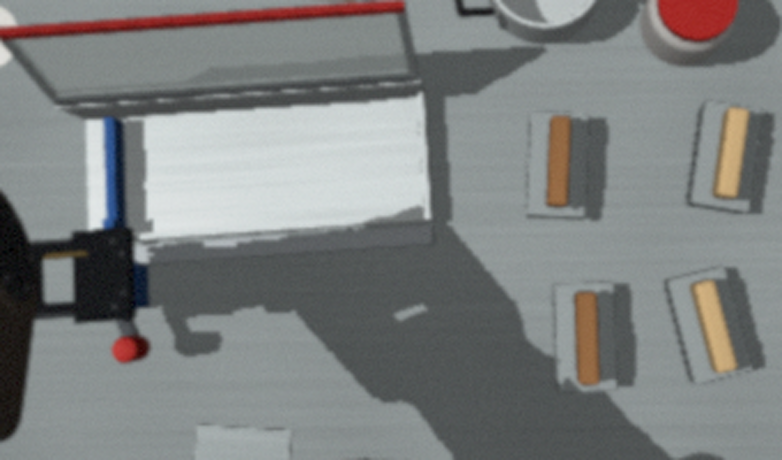

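carry_out --pt "-0.106 -0.885 0 0" --pt "-0.106 -0.885 0 0" --pt "-0.106 -0.885 0 0" --pt "-0.106 -0.885 0 0" --pt "-0.106 -0.885 0 0" --fingers -0.2

```text
t: 10.0
eef_pos: [428.9, -10.2, 151.1]
tcp_rot: [-3.141, 0.001, 0.062]
ft_force: [0.1, -0.1, -0.3]
opening: 0.603
grip_force: 0.0
```

carry_out --pt "-0.106 -0.885 0 0" --pt "-0.106 -0.885 0 0" --pt "-0.106 -0.885 0 -0.1" --pt "-0.106 -0.885 0 -0.1" --pt "-0.106 -0.885 0 -0.2"

```text
t: 10.5
eef_pos: [402.4, -231.6, 151.0]
tcp_rot: [-3.141, 0.001, 0.019]
ft_force: [1.4, 0.0, 1.3]
opening: 0.603
grip_force: 0.0
```

```bash
cat >> h.py <<'E'
def grips():
    im=env.read_camera("top")[:,:,::-1].copy();cal=env.calibration("top")
    H,S,V=cv2.split(cv2.cvtColor(im,cv2.COLOR_BGR2HSV))
    m=((H<30)&(S>60)&(V>25)); m[:200]=0;m[370:]=0;m[:,:110]=0;m[:,460:]=0
    n,l,st,c=cv2.connectedComponentsWithStats(m.astype(np.uint8))
    org=np.array([570.,85.2]);a=.062;ex=np.array([np.cos(a),np.sin(a)]);ey=np.array([-ex[1],ex[0]])
    ew=org-160*ey
    for i in range(1,n):
        if 100<st[i,4]<900:
            r=cv2.minAreaRect(np.argwhere(l==i)[:,::-1].astype(np.float32))
            b=cv2.boxPoints(r); e=b[1]-b[0] if np.hypot(*(b[1]-b[0]))>np.hypot(*(b[2]-b[1])) else b[2]-b[1]
            p,q=[ray(cal,*(c[i]+s*e/2),72) for s in (1,-1)]; d=p-q
            ang=np.arctan(d[1]/d[0]); w=ray(cal,*c[i],72)
            print(st[i,4],"px",c[i].round(),"rect",np.round(r[1],0),"world",w.round(1),"ang",round(ang,3),"endwall frame",((w-ew)@ex).round(1),((w-ew)@ey).round(1))
    s=env.state();print("tcp",s["t"],s["eef_pos"].round(1),s["tcp_rot"].round(3),s["ft_force"].round(1))
    return im
E
python3 -c "
from h import *
im=grips()"
```

```text
329 px [142. 202.] rect [ 6. 74.] world [692.4 244.3] ang -1.504 endwall frame 132.1 311.2
179 px [413. 203.] rect [ 7. 29.] world [ 686.5 -337. ] ang 1.563 endwall frame 90.1 -268.6
420 px [428. 256.] rect [11. 39.] world [ 571.1 -364.9] ang -0.171 endwall frame -26.8 -289.3
359 px [353. 260.] rect [39.  9.] world [ 564.6 -205.9] ang -0.013 endwall frame -23.5 -130.2
137 px [165. 341.] rect [10. 15.] world [397.1 185.1] ang -1.257 endwall frame -166.4 270.4
114 px [351. 349.] rect [22. 16.] world [ 378.  -199.5] ang 0.784 endwall frame -209.2 -112.2
tcp 10.55 [ 402.8 -236.9  151.1] [ 3.14  -0.     0.015] [ 0.1 -3.5  0.1]
```

carry_out --pt "0 0 -0.5 0" --pt "0 0 -0.5 0" --pt "0 0 -0.5 0" --pt "0 0 -0.4 0" --pt "0 0 -0.28 0"

```text
t: 11.05
eef_pos: [402.4, -229.3, 40.8]
tcp_rot: [-3.14, 0.002, 0.019]
ft_force: [-0.1, 0.2, 0.7]
opening: 0.602
grip_force: 0.0
```

carry_out --pt "0 0 0 0" --pt "0 0 0 0" --pt "0 0 0 0" --pt "0 0 0 0" --pt "0 0 0 0" --fingers 1

```text
t: 11.55
eef_pos: [403.5, -230.2, 43.7]
tcp_rot: [3.141, -0.001, 0.019]
ft_force: [0.7, -0.0, 0.8]
opening: 0.239
grip_force: 0.0
```

carry_out --pt "0 0 0 0" --pt "0 0 0 0" --pt "0 0 0 0" --pt "0 0 0 0" --pt "0 0 0 0"

```text
t: 12.05
eef_pos: [403.5, -230.4, 43.6]
tcp_rot: [3.141, -0.001, 0.019]
ft_force: [-1.2, -1.3, 6.0]
opening: 0.207
grip_force: 30.0
```

carry_out --pt "0 0 0.4 0" --pt "0 0 0.5 0" --pt "0 0 0.5 0" --pt "0 0 0.5 0" --pt "0.1 0.2 0.1 0"

```text
t: 12.55
eef_pos: [408.7, -220.7, 145.0]
tcp_rot: [3.14, -0.002, 0.018]
ft_force: [0.9, 0.3, -4.7]
opening: 0.21
grip_force: 30.0
```

carry_out --pt "0.326 0.743 0 0.1" --pt "0.326 0.743 0 0.1" --pt "0.326 0.743 0 0.1" --pt "0.326 0.743 0 0.1" --pt "0.326 0.743 0 0"

```text
t: 13.05
eef_pos: [489.6, -31.9, 142.0]
tcp_rot: [-3.141, 0.002, 0.061]
ft_force: [0.6, -1.4, -3.7]
opening: 0.207
grip_force: 30.0
```

carry_out --pt "0.326 0.743 0 0" --pt "0.326 0.743 0 0" --pt "0.326 0.743 0 0" --pt "0.326 0.6 0 0" --pt "0.226 0.5 0 0"

```text
t: 13.55
eef_pos: [566.1, 134.7, 141.5]
tcp_rot: [3.142, 0.002, 0.062]
ft_force: [-0.4, 0.1, -3.3]
opening: 0.207
grip_force: 30.0
```

carry_out --pt "0 0.1 0 0" --pt "0 0 0 0" --pt "0 0 0 0" --pt "0 0 0 0" --pt "0 0 0 0"

```text
t: 14.05
eef_pos: [566.1, 136.3, 143.2]
tcp_rot: [3.141, 0.0, 0.06]
ft_force: [0.2, -0.7, -3.7]
opening: 0.206
grip_force: 30.0
```

carry_out --pt "0 0 -0.5 0" --pt "0 0 -0.5 0" --pt "0 0 -0.4 0" --pt "0 0 -0.3 0" --pt "0 0 -0.18 0"

```text
t: 14.55
eef_pos: [565.9, 136.5, 48.1]
tcp_rot: [3.141, 0.001, 0.06]
ft_force: [-1.2, -0.3, -3.8]
opening: 0.206
grip_force: 30.0
```

carry_out --pt "0 0 0 0" --pt "0 0 0 0" --pt "0 0 0 0" --pt "0 0 0 0" --pt "0 0 0 0"

```text
t: 15.05
eef_pos: [566.4, 137.1, 49.6]
tcp_rot: [3.142, -0.001, 0.061]
ft_force: [-0.3, -0.4, -4.6]
opening: 0.209
grip_force: 30.0
```

carry_out --pt "0 0 -0.04 0" --pt "0 0 0 0" --pt "0 0 0 0" --pt "0 0 0 0" --pt "0 0 0 0" --fingers 0.1

```text
t: 15.55
eef_pos: [566.3, 137.1, 47.3]
tcp_rot: [3.141, -0.0, 0.061]
ft_force: [-0.7, 0.1, 0.8]
opening: 0.445
grip_force: 0.0
```

carry_out --pt "0 0 0.3 0" --pt "0 0 0.5 0" --pt "0 0 0.5 0" --pt "0 0 0.5 0" --pt "-0.1 -0.4 0.1 0"

```text
t: 16.05
eef_pos: [562.6, 118.3, 144.9]
tcp_rot: [-3.141, -0.005, 0.063]
ft_force: [0.2, -0.7, -0.1]
opening: 0.444
grip_force: 0.0
```

carry_out --pt "-0.3 -0.9 0 0.15" --pt "-0.3 -0.9 0 0.15" --pt "-0.3 -0.9 0 0.15" --pt "-0.3 -0.9 0 0.15" --pt "-0.3 -0.9 0 0.15" --fingers -0.2

```text
t: 16.55
eef_pos: [485.5, -109.5, 142.4]
tcp_rot: [3.141, -0.0, 0.141]
ft_force: [0.8, -0.6, 0.1]
opening: 0.602
grip_force: 0.0
```

carry_out --pt "-0.3 -0.9 0 0.15" --pt "-0.3 -0.9 0 0.15" --pt "-0.3 -0.9 0 0.15" --pt "-0.3 -0.9 0 0.15" --pt "-0.3 -0.9 0 0.15"

```text
t: 17.05
eef_pos: [410.3, -334.8, 142.4]
tcp_rot: [3.141, -0.0, 0.219]
ft_force: [0.2, 0.6, 0.1]
opening: 0.599
grip_force: 0.0
```

```bash
python3 -c "
from h import *
im=grips()"
```

```text
362 px [145. 202.] rect [ 6. 87.] world [692.6 238.9] ang -1.506 endwall frame 131.9 305.8
179 px [413. 203.] rect [ 7. 29.] world [ 686.5 -336.8] ang 1.563 endwall frame 90.1 -268.4
418 px [428. 256.] rect [11. 39.] world [ 571.1 -364.9] ang -0.171 endwall frame -26.7 -289.3
447 px [191. 260.] rect [38. 12.] world [565.8 135.5] ang 0.062 endwall frame -1.0 210.5
360 px [353. 260.] rect [39.  9.] world [ 564.6 -205.9] ang -0.013 endwall frame -23.4 -130.2
199 px [404. 333.] rect [16. 42.] world [ 410.7 -311.6] ang -0.865 endwall frame -183.6 -226.2
143 px [166. 341.] rect [11. 16.] world [397.5 184.7] ang -1.257 endwall frame -166.0 270.0
tcp 17.1 [ 409.1 -340.5  142.4] [ 3.139 -0.     0.217] [-1.5 -4.2 -0.9]
```

carry_out --pt "0.05 -0.24 0 0" --pt "0 0 0 0" --pt "0 0 0 0" --pt "0 0 0 0" --pt "0 0 0 0"

```text
t: 17.6
eef_pos: [414.2, -343.9, 142.2]
tcp_rot: [-3.142, 0.0, 0.22]
ft_force: [-0.5, 0.2, 0.1]
opening: 0.602
grip_force: 0.0
```

```bash
python3 - <<'E'
from h import *
im=env.read_camera("wrist")[:,:,::-1].copy();cal=env.calibration("wrist")
cv2.imwrite("pics/w3.png",im)
H,S,V=cv2.split(cv2.cvtColor(im,cv2.COLOR_BGR2HSV))
m=((H<30)&(S>60)&(V>40)).astype(np.uint8)
n,l,st,c=cv2.connectedComponentsWithStats(m)
for i in range(1,n):
    if st[i,4]>600: print(st[i],c[i].round(),ray(cal,*c[i],68).round(1))
s=env.state();print(s["eef_pos"],s["tcp_rot"])
E
```

```text
[ 104    0   61   26 1053] [139.  10.] [ 527.8 -215.4]
[ 381    0   68   76 3009] [412.  35.] [ 548.2 -364. ]
[ 592    0   48   80 3302] [618.  37.] [ 571.9 -475.8]
[ 314  182   33  131 4020] [330. 247.] [ 418.3 -347. ]
[180 333  25  70 913] [190. 368.] [ 309.8 -270.2]
[446 333  26  70 929] [461. 367.] [ 351.7 -456. ]
[ 195  418  396   14 3251] [428. 427.] [ 298.4 -447.5]
[ 414.13094451 -344.06879953  142.26754176] [3.14151654e+00 8.65963139e-06 2.19505182e-01]
```

carry_out --pt "0 0 -0.5 0" --pt "0 0 -0.5 0" --pt "0 0 -0.5 0" --pt "0 0 -0.3 0" --pt "0 0 -0.18 0"

```text
t: 18.15
eef_pos: [413.7, -344.2, 42.0]
tcp_rot: [-3.14, 0.001, 0.219]
ft_force: [-0.0, 0.6, 0.5]
opening: 0.598
grip_force: 0.0
```

carry_out --pt "0 0 0 0" --pt "0 0 0 0" --pt "0 0 0 0" --pt "0 0 0 0" --pt "0 0 0 0" --fingers 1

```text
t: 18.65
eef_pos: [414.0, -345.3, 43.7]
tcp_rot: [3.14, -0.001, 0.218]
ft_force: [0.4, -1.7, 0.3]
opening: 0.239
grip_force: 0.7
```

carry_out --pt "0 0 0 0" --pt "0 0 0 0" --pt "0 0 0 0" --pt "0 0 0 0" --pt "0 0 0 0"

```text
t: 19.15
eef_pos: [414.1, -345.3, 43.7]
tcp_rot: [3.14, -0.001, 0.218]
ft_force: [-0.7, -2.0, 6.3]
opening: 0.209
grip_force: 30.0
```

carry_out --pt "0 0 0.4 0" --pt "0 0 0.5 0" --pt "0 0 0.5 0" --pt "0 0 0.5 0" --pt "0.1 0.2 0.1 0"

```text
t: 19.65
eef_pos: [419.1, -335.7, 145.0]
tcp_rot: [3.139, -0.002, 0.217]
ft_force: [1.2, -0.6, -4.6]
opening: 0.21
grip_force: 29.9
```

carry_out --pt "0.31 0.83 0 -0.3" --pt "0.31 0.83 0 -0.3" --pt "0.31 0.83 0 -0.3" --pt "0.31 0.83 0 -0.3" --pt "0.31 0.83 0 -0.3"

```text
t: 20.15
eef_pos: [496.0, -124.8, 141.9]
tcp_rot: [-3.141, 0.002, 0.06]
ft_force: [0.7, -0.3, -3.0]
opening: 0.209
grip_force: 29.9
```

carry_out --pt "0.31 0.83 0 0" --pt "0.31 0.83 0 0" --pt "0.31 0.83 0 0" --pt "0.31 0.83 0 0" --pt "0.24 0.7 0 0"

```text
t: 20.65
eef_pos: [569.8, 76.6, 141.6]
tcp_rot: [-3.141, 0.002, 0.062]
ft_force: [0.4, -0.5, -3.6]
opening: 0.214
grip_force: 29.9
```

carry_out --pt "0 0 0 0" --pt "0 0 0 0" --pt "0 0 0 0" --pt "0 0 0 0" --pt "0 0 0 0"

```text
t: 21.15
eef_pos: [570.1, 72.8, 143.1]
tcp_rot: [3.141, 0.0, 0.06]
ft_force: [-0.7, -0.0, -3.6]
opening: 0.208
grip_force: 30.0
```

carry_out --pt "0 0 -0.5 0" --pt "0 0 -0.5 0" --pt "0 0 -0.4 0" --pt "0 0 -0.3 0" --pt "0 0 -0.18 0"

```text
t: 21.65
eef_pos: [569.9, 73.0, 48.1]
tcp_rot: [3.142, 0.001, 0.06]
ft_force: [-0.0, 0.3, -4.0]
opening: 0.209
grip_force: 30.0
```

carry_out --pt "0 0 0 0" --pt "0 0 -0.04 0" --pt "0 0 0 0" --pt "0 0 0 0" --pt "0 0 0 0"

```text
t: 22.15
eef_pos: [570.4, 73.6, 47.6]
tcp_rot: [3.141, -0.001, 0.061]
ft_force: [0.1, -0.2, -3.9]
opening: 0.209
grip_force: 30.0
```

carry_out --pt "0 0 0 0" --pt "0 0 0 0" --pt "0 0 0 0" --pt "0 0 0 0" --pt "0 0 0 0" --fingers 0.1

```text
t: 22.65
eef_pos: [570.3, 73.6, 47.2]
tcp_rot: [3.142, -0.0, 0.061]
ft_force: [-0.3, 0.7, 0.2]
opening: 0.443
grip_force: 0.0
```

carry_out --pt "0 0 0.3 0" --pt "0 0 0.5 0" --pt "0 0 0.5 0" --pt "0 0 0.5 0" --pt "0 -0.4 0.1 0"

```text
t: 23.15
eef_pos: [571.2, 54.7, 144.9]
tcp_rot: [3.141, -0.004, 0.063]
ft_force: [1.4, -0.4, -0.3]
opening: 0.449
grip_force: 0.0
```

carry_out --pt "-0.02 -0.8 0 -0.2" --pt "-0.02 -0.8 0 -0.2" --pt "-0.02 -0.8 0 -0.2" --pt "-0.02 -0.8 0 -0.2" --pt "-0.02 -0.8 0 -0.2" --fingers -0.2

```text
t: 23.65
eef_pos: [565.0, -148.0, 142.2]
tcp_rot: [3.141, -0.0, -0.044]
ft_force: [1.1, -0.4, 0.5]
opening: 0.599
grip_force: 0.0
```

carry_out --pt "0 -0.7 0 0" --pt "0 -0.5 0 0" --pt "0 0 0 0" --pt "0 0 0 0" --pt "0 0 0 0"

```text
t: 24.15
eef_pos: [565.2, -205.5, 142.1]
tcp_rot: [-3.141, 0.0, -0.043]
ft_force: [0.5, 0.7, 0.1]
opening: 0.602
grip_force: 0.0
```

```bash
cat >> h.py <<'E'
def wr(name):
    im=env.read_camera("wrist")[:,:,::-1].copy();cal=env.calibration("wrist")
    cv2.imwrite(name,im)
    H,S,V=cv2.split(cv2.cvtColor(im,cv2.COLOR_BGR2HSV))
    n,l,st,c=cv2.connectedComponentsWithStats(((H<30)&(S>60)&(V>40)).astype(np.uint8))
    for i in range(1,n):
        if st[i,4]>600 and st[i,1]<330: print("w",st[i],c[i].round(),ray(cal,*c[i],68).round(1))
E
python3 -c "
from h import *
im=grips(); wr('pics/w4.png')"
```

```text
370 px [146. 202.] rect [ 6. 93.] world [692.7 236.7] ang -1.505 endwall frame 131.8 303.6
179 px [413. 203.] rect [ 7. 29.] world [ 686.5 -337. ] ang 1.563 endwall frame 90.1 -268.6
402 px [427. 256.] rect [10. 39.] world [ 570.9 -364.5] ang -0.171 endwall frame -26.9 -288.9
447 px [191. 261.] rect [38. 12.] world [565.8 135.5] ang 0.063 endwall frame -1.1 210.4
416 px [221. 259.] rect [38. 11.] world [568.5  72.5] ang 0.062 endwall frame -2.3 147.4
140 px [165. 341.] rect [11. 16.] world [397.4 185.1] ang -1.301 endwall frame -166.0 270.4
tcp 24.2 [ 565.3 -205.3  142.2] [-3.142  0.    -0.042] [-0.5  0.2 -0.1]
w [ 508    0  132   59 6373] [576.  25.] [ 690.8 -349. ]
w [ 529  158   90  134 7447] [572. 223.] [ 578.2 -361.5]
w [ 314  179   32  131 3981] [329. 243.] [ 571.3 -208.1]
```

carry_out --pt "0 0 -0.5 0" --pt "0 0 -0.5 0" --pt "0 0 -0.5 0" --pt "0 0 -0.3 0" --pt "0 0 -0.18 0"

```text
t: 24.75
eef_pos: [565.0, -205.4, 42.0]
tcp_rot: [-3.141, 0.001, -0.043]
ft_force: [0.3, 0.4, -0.3]
opening: 0.596
grip_force: 0.0
```

carry_out --pt "0 0 0 0" --pt "0 0 0 0" --pt "0 0 0 0" --pt "0 0 0 0" --pt "0 0 0 0" --fingers 1

```text
t: 25.25
eef_pos: [565.4, -206.5, 43.7]
tcp_rot: [3.141, -0.001, -0.044]
ft_force: [0.8, -0.8, -0.2]
opening: 0.237
grip_force: 0.0
```

carry_out --pt "0 0 0 0" --pt "0 0 0 0" --pt "0 0 0 0" --pt "0 0 0 0" --pt "0 0 0 0"

```text
t: 25.75
eef_pos: [565.5, -206.6, 43.6]
tcp_rot: [3.141, -0.001, -0.044]
ft_force: [-1.1, -1.6, 5.4]
opening: 0.211
grip_force: 30.0
```

carry_out --pt "0 0 0.4 0" --pt "0 0 0.5 0" --pt "0 0 0.5 0" --pt "0 0 0.5 0" --pt "0.1 0.2 0.1 0"

```text
t: 26.25
eef_pos: [570.7, -197.1, 145.2]
tcp_rot: [3.14, -0.003, -0.045]
ft_force: [-0.9, -0.4, -4.1]
opening: 0.209
grip_force: 30.0
```

carry_out --pt "0.04 0.8 0 0.2" --pt "0.04 0.9 0 0.2" --pt "0 0.9 0 0.2" --pt "0 0.9 0 0.2" --pt "0 0.65 0 0.2"

```text
t: 26.75
eef_pos: [573.3, 14.4, 141.7]
tcp_rot: [-3.141, 0.002, 0.063]
ft_force: [0.3, -0.1, -3.1]
opening: 0.209
grip_force: 30.0
```

carry_out --pt "0 0 0 0" --pt "0 0 0 0" --pt "0 0 0 0" --pt "0 0 0 0" --pt "0 0 0 0"

```text
t: 27.25
eef_pos: [574.3, 10.2, 143.0]
tcp_rot: [3.142, 0.0, 0.06]
ft_force: [-0.8, 0.3, -2.8]
opening: 0.212
grip_force: 30.0
```

carry_out --pt "0 0.07 -0.5 0" --pt "0 0 -0.5 0" --pt "0 0 -0.4 0" --pt "0 0 -0.3 0" --pt "0 0 -0.18 0"

```text
t: 27.75
eef_pos: [573.9, 14.0, 48.0]
tcp_rot: [-3.141, 0.001, 0.06]
ft_force: [0.3, -1.1, -3.2]
opening: 0.207
grip_force: 30.0
```

carry_out --pt "0 0 -0.02 0" --pt "-0.006 0.1 0 0" --pt "-0.006 0.1 0 0" --pt "-0.006 0.1 0 0" --pt "-0.006 0.1 0 0"

```text
t: 28.25
eef_pos: [573.3, 34.8, 48.7]
tcp_rot: [3.141, -0.001, 0.061]
ft_force: [0.2, -5.1, -1.7]
opening: 0.205
grip_force: 30.0
```

carry_out --pt "0 0 -0.02 0" --pt "0 0 0 0" --pt "0 0 0 0" --pt "0 0 0 0" --pt "0 0 0 0"

```text
t: 28.75
eef_pos: [573.1, 34.6, 47.3]
tcp_rot: [-3.142, -0.0, 0.061]
ft_force: [0.7, 1.9, 0.1]
opening: 0.206
grip_force: 30.0
```

carry_out --pt "0 0 0 0" --pt "0 0 0 0" --pt "0 0 0 0" --pt "0 0 0 0" --pt "0 0 0 0" --fingers 0.1

```text
t: 29.25
eef_pos: [573.1, 34.5, 47.2]
tcp_rot: [3.141, -0.0, 0.061]
ft_force: [0.2, 0.4, -0.4]
opening: 0.453
grip_force: 0.0
```

carry_out --pt "0 0 0.3 0" --pt "0 0 0.5 0" --pt "0 0 0.5 0" --pt "0 0 0.5 0" --pt "0 -0.4 0.1 0"

```text
t: 29.75
eef_pos: [574.0, 15.7, 144.9]
tcp_rot: [3.141, -0.004, 0.063]
ft_force: [1.2, -0.1, 0.1]
opening: 0.447
grip_force: 0.0
```

```bash
python3 -c "
from h import *
im=grips()"
```

```text
293 px [137. 203.] rect [ 6. 59.] world [691.9 256.9] ang -1.522 endwall frame 132.3 323.9
180 px [413. 203.] rect [ 7. 29.] world [ 686.4 -336.9] ang 1.563 endwall frame 90.1 -268.5
421 px [428. 256.] rect [11. 39.] world [ 571.2 -364.9] ang -0.171 endwall frame -26.7 -289.3
tcp 29.8 [574.   12.6 144.5] [ 3.14  -0.004  0.062] [ 0.7 -2.9  0.6]
```

carry_out --pt "0 -0.8 0 -0.3" --pt "0 -0.95 0 -0.3" --pt "0 -0.95 0 -0.3" --pt "0 -0.95 0 -0.3" --pt "0 -0.95 0 -0.3" --fingers -0.2

```text
t: 30.3
eef_pos: [572.7, -217.2, 141.9]
tcp_rot: [-3.142, 0.0, -0.097]
ft_force: [-0.1, 0.4, -0.7]
opening: 0.597
grip_force: 0.0
```

carry_out --pt "0 -0.9 0 -0.3" --pt "0 -0.9 0 -0.3" --pt "-0.03 -0.8 0 -0.3" --pt "0 -0.4 0 0" --pt "0 0 0 0"

```text
t: 30.8
eef_pos: [571.0, -367.5, 141.4]
tcp_rot: [-3.142, 0.0, -0.192]
ft_force: [-0.4, 0.2, -0.2]
opening: 0.602
grip_force: 0.0
```

carry_out --pt "0 0 0 0" --pt "0 0 0 0" --pt "0 0 0 0" --pt "0 0 0 0" --pt "0 0 0 0"

```text
t: 31.3
eef_pos: [571.8, -364.8, 142.3]
tcp_rot: [3.141, -0.0, -0.189]
ft_force: [-0.0, -0.2, 0.0]
opening: 0.601
grip_force: 0.0
```

```bash
python3 -c "
from h import *
im=grips(); wr('pics/w5.png')"
```

```text
366 px [146. 202.] rect [ 6. 94.] world [692.7 236.1] ang -1.504 endwall frame 131.8 303.0
179 px [413. 203.] rect [ 7. 29.] world [ 686.5 -337. ] ang 1.563 endwall frame 90.1 -268.6
404 px [239. 257.] rect [39. 11.] world [572.3  34.2] ang 0.062 endwall frame -0.9 108.9
455 px [187. 261.] rect [39. 12.] world [564.8 145.5] ang 0.069 endwall frame -1.4 220.5
428 px [213. 259.] rect [39. 11.] world [567.9  90.3] ang 0.059 endwall frame -1.8 165.2
tcp 31.35 [ 571.7 -365.   142.3] [ 3.141 -0.    -0.19 ] [ 0.3  0.  -0.6]
w [  122     0   164   101 13430] [206.  43.] [ 704.4 -323.5]
w [  441    36   171   171 15901] [526. 125.] [ 626.5 -496. ]
w [ 314  178   33  132 4005] [330. 243.] [ 577.4 -369.4]
```

carry_out --pt "0 0 -0.5 0" --pt "0 0 -0.5 0" --pt "0 0 -0.5 0" --pt "0 0 -0.3 0" --pt "0 0 -0.18 0"

```text
t: 31.9
eef_pos: [571.3, -365.2, 42.0]
tcp_rot: [-3.141, 0.001, -0.19]
ft_force: [-0.3, 0.0, 1.0]
opening: 0.599
grip_force: 0.0
```

carry_out --pt "0 0 0 0" --pt "0 0 0 0" --pt "0 0 0 0" --pt "0 0 0 0" --pt "0 0 0 0" --fingers 1

```text
t: 32.4
eef_pos: [571.8, -365.7, 43.9]
tcp_rot: [3.141, -0.001, -0.19]
ft_force: [-0.2, -1.6, 0.1]
opening: 0.239
grip_force: 0.5
```

carry_out --pt "0 0 0 0" --pt "0 0 0 0" --pt "0 0 0 0" --pt "0 0 0 0" --pt "0 0 0 0"

```text
t: 32.9
eef_pos: [571.7, -365.8, 43.8]
tcp_rot: [3.141, -0.001, -0.19]
ft_force: [-1.8, -1.8, 6.2]
opening: 0.21
grip_force: 30.0
```

carry_out --pt "0 0 0.4 0" --pt "0 0 0.5 0" --pt "0 0 0.5 0" --pt "0 0 0.5 0" --pt "0 0.2 0.1 0.2"

```text
t: 33.4
eef_pos: [572.1, -356.2, 145.2]
tcp_rot: [3.14, -0.003, -0.169]
ft_force: [-0.0, -0.0, -3.8]
opening: 0.212
grip_force: 30.0
```

carry_out --pt "0.02 0.8 0 0.3" --pt "0.02 0.9 0 0.3" --pt "0.02 0.9 0 0.3" --pt "0.02 0.9 0 0.3" --pt "0.02 0.9 0 0.3"

```text
t: 33.9
eef_pos: [575.4, -132.8, 141.7]
tcp_rot: [-3.141, 0.002, -0.01]
ft_force: [0.4, -0.3, -2.8]
opening: 0.208
grip_force: 30.0
```

carry_out --pt "0.02 0.9 0 0.3" --pt "0 0.7 0 0.2" --pt "0 0.4 0 0.2" --pt "0 0 0 0" --pt "0 0 0 0"

```text
t: 34.4
eef_pos: [576.9, -34.7, 142.2]
tcp_rot: [-3.141, 0.002, 0.063]
ft_force: [-0.6, -0.1, -3.6]
opening: 0.21
grip_force: 30.0
```

carry_out --pt "0 0 0 0" --pt "0 0 0 0" --pt "0 0 0 0" --pt "0 0 0 0" --pt "0 0 0 0"

```text
t: 34.9
eef_pos: [577.5, -35.7, 143.1]
tcp_rot: [3.142, 0.0, 0.061]
ft_force: [-0.6, -0.3, -3.4]
opening: 0.208
grip_force: 30.0
```

carry_out --pt "0 0 -0.5 0" --pt "0 0 -0.5 0" --pt "0 0 -0.4 0" --pt "0 0 -0.3 0" --pt "0 0 -0.18 0"

```text
t: 35.4
eef_pos: [577.2, -35.5, 48.0]
tcp_rot: [-3.141, 0.001, 0.061]
ft_force: [0.1, 0.6, -3.8]
opening: 0.208
grip_force: 30.0
```

carry_out --pt "0 0 -0.04 0" --pt "0 0 0 0" --pt "0 0 0 0" --pt "0 0 0 0" --pt "0 0 0 0"

```text
t: 35.9
eef_pos: [577.7, -35.5, 47.4]
tcp_rot: [3.141, -0.0, 0.061]
ft_force: [0.3, -0.2, -2.4]
opening: 0.209
grip_force: 30.0
```

carry_out --pt "0 0 0 0" --pt "0 0 0 0" --pt "0 0 0 0" --pt "0 0 0 0" --pt "0 0 0 0" --fingers 0.1

```text
t: 36.4
eef_pos: [577.6, -35.4, 47.2]
tcp_rot: [3.141, -0.0, 0.061]
ft_force: [0.3, -0.3, 0.2]
opening: 0.448
grip_force: 0.0
```

carry_out --pt "0 0 0.3 0" --pt "0 0 0.5 0" --pt "0 0 0.5 0" --pt "0 0 0.5 0" --pt "-0.2 0.4 0.1 0"

```text
t: 36.9
eef_pos: [569.3, -16.7, 144.8]
tcp_rot: [3.14, -0.005, 0.059]
ft_force: [0.1, -0.0, 0.4]
opening: 0.45
grip_force: 0.0
```

carry_out --pt "-0.4 0.8 0 0" --pt "-0.4 0.8 0 0" --pt "-0.4 0.8 0 0" --pt "-0.4 0.8 0 0" --pt "-0.4 0.8 0 0" --fingers -1

```text
t: 37.4
eef_pos: [466.6, 186.0, 142.3]
tcp_rot: [3.142, -0.0, 0.061]
ft_force: [0.3, 0.6, 0.2]
opening: 0.808
grip_force: 0.0
```

carry_out --pt "-0.22 0.55 0 0" --pt "0 0 0 0" --pt "0 0 0 0" --pt "0 0 0 0" --pt "0 0 0 0"

```text
t: 37.9
eef_pos: [457.0, 211.2, 142.1]
tcp_rot: [3.141, 0.0, 0.06]
ft_force: [-0.1, -0.2, -1.0]
opening: 0.999
grip_force: 0.0
```

```bash
python3 -c "
from h import *
im=grips(); wr('pics/w6.png')"
```

```text
347 px [144. 202.] rect [ 6. 81.] world [692.6 241.5] ang -1.503 endwall frame 132.0 308.4
179 px [413. 203.] rect [ 7. 29.] world [ 686.6 -337. ] ang 1.563 endwall frame 90.2 -268.7
380 px [272. 254.] rect [38. 10.] world [578.1 -35.1] ang 0.007 endwall frame 0.7 39.4
408 px [239. 257.] rect [39. 11.] world [572.5  34.2] ang 0.062 endwall frame -0.7 109.0
457 px [187. 261.] rect [39. 12.] world [565.  145.5] ang 0.069 endwall frame -1.3 220.5
434 px [213. 259.] rect [38. 11.] world [567.9  90.3] ang 0.062 endwall frame -1.8 165.2
272 px [118. 339.] rect [19. 46.] world [402.4 284.8] ang -0.168 endwall frame -155.0 369.6
134 px [165. 341.] rect [11. 15.] world [397.1 185.2] ang -1.415 endwall frame -166.4 270.5
tcp 37.95 [457.  211.2 142.1] [3.141 0.    0.06 ] [0.  0.4 0.3]
w [ 418    0   58  152 7035] [446.  74.] [567.2 149. ]
w [ 504    0   78  153 8745] [541.  75.] [569.9  94.9]
w [ 591    0   49  150 5493] [620.  83.] [568.  49.]
w [ 346  312   40   38 1122] [365. 333.] [400.7 180.8]
```

View pics/w6.png

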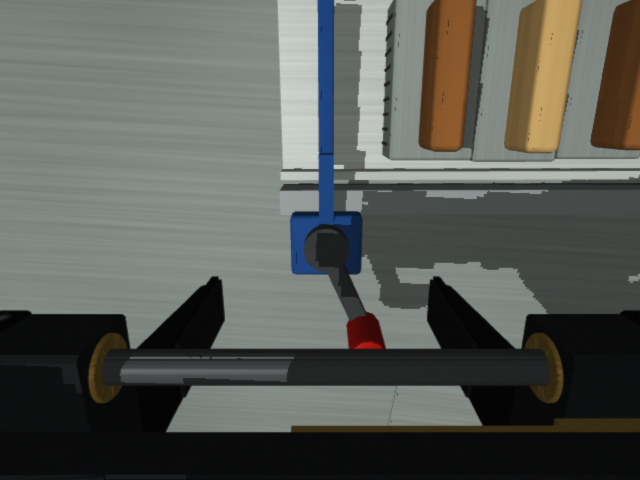

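carry_out --pt "-0.01 0 -0.6 0" --pt "0 0 -0.6 0" --pt "0 0 -0.6 0" --pt "0 0 -0.4 0" --pt "0 0 -0.2 0"

```text
t: 38.5
eef_pos: [455.7, 211.4, 20.6]
tcp_rot: [3.141, 0.002, 0.06]
ft_force: [0.3, 0.8, 0.1]
opening: 1.002
grip_force: 0.0
```

carry_out --pt "0 0 0 0" --pt "0 0 0 0" --pt "0 0 0 0" --pt "0 0 0 0" --pt "0 0 0 0" --fingers -0.12

```text
t: 39.0
eef_pos: [456.3, 212.2, 22.8]
tcp_rot: [-3.141, -0.001, 0.061]
ft_force: [-0.0, 0.3, -0.1]
opening: 0.635
grip_force: 0.0
```

carry_out --pt "0 0 0 0" --pt "0.006 -0.1 0 0" --pt "0.006 -0.1 0 0" --pt "0.006 -0.1 0 0" --pt "0.006 -0.1 0 0"

```text
t: 39.5
eef_pos: [457.4, 191.7, 22.3]
tcp_rot: [-3.141, -0.0, 0.061]
ft_force: [-0.1, 3.5, 3.7]
opening: 0.561
grip_force: 2.2
```

carry_out --pt "0.01 -0.16 0 0" --pt "0.01 -0.16 0 0" --pt "0.01 -0.16 0 0" --pt "0.01 -0.16 0 0" --pt "0.01 -0.12 0 0"

```text
t: 40.0
eef_pos: [459.8, 153.8, 22.2]
tcp_rot: [-3.141, -0.0, 0.061]
ft_force: [-1.6, 13.0, 4.0]
opening: 0.563
grip_force: 6.3
```

carry_out --pt "0.003 -0.05 0 0" --pt "0.003 -0.05 0 0" --pt "0.003 -0.05 0 0" --pt "0 0 0 0" --pt "0 0 0 0"

```text
t: 40.5
eef_pos: [460.2, 146.3, 22.2]
tcp_rot: [-3.141, -0.0, 0.061]
ft_force: [-0.8, 7.0, 3.8]
opening: 0.561
grip_force: 3.4
```

carry_out --pt "0.002 -0.03 0 0" --pt "0.002 -0.03 0 0" --pt "0 0 0 0" --pt "0 0 0 0" --pt "0 0 0 0"

```text
t: 41.0
eef_pos: [460.4, 143.5, 22.2]
tcp_rot: [-3.141, -0.0, 0.061]
ft_force: [-0.4, 9.1, 3.6]
opening: 0.563
grip_force: 4.6
```

carry_out --pt "0.002 -0.04 0 0" --pt "0 0 0 0" --pt "0 0 0 0" --pt "0 0 0 0" --pt "0 0 0 0"

```text
t: 41.5
eef_pos: [460.4, 143.0, 22.2]
tcp_rot: [-3.14, -0.001, 0.061]
ft_force: [-1.6, 28.6, 1.2]
opening: 0.564
grip_force: 14.4
```

carry_out --pt "0.002 -0.04 0 0" --pt "0 0 0 0" --pt "0 0 0 0" --pt "0 0 0 0" --pt "0 0 0 0"

```text
t: 42.0
eef_pos: [460.4, 142.8, 22.1]
tcp_rot: [-3.138, -0.001, 0.06]
ft_force: [-4.6, 51.6, 0.3]
opening: 0.563
grip_force: 25.8
```

```bash
python3 -c "
from h import *
im=grips()"
```

```text
377 px [147. 202.] rect [  6. 102.] world [692.8 233.8] ang -1.507 endwall frame 131.7 300.7
180 px [413. 203.] rect [ 7. 29.] world [ 686.5 -337.1] ang 1.563 endwall frame 90.1 -268.7
386 px [278. 254.] rect [39. 10.] world [579.2 -48.6] ang 0.064 endwall frame 0.9 25.9
397 px [252. 256.] rect [38. 10.] world [574.    6.6] ang 0.064 endwall frame -0.8 81.3
415 px [226. 259.] rect [39. 11.] world [569.4  61.8] ang 0.065 endwall frame -2.0 136.7
444 px [200. 260.] rect [39. 12.] world [566.5 117.1] ang 0.06 endwall frame -1.6 192.1
721 px [170. 332.] rect [36. 79.] world [416.2 176.3] ang -0.436 endwall frame -147.9 260.5
340 px [129. 335.] rect [31. 45.] world [410.9 261.2] ang -0.805 endwall frame -147.9 345.5
127 px [197. 339.] rect [11. 14.] world [401.4 119.4] ang -1.335 endwall frame -166.2 204.6
tcp 42.05 [460.5 142.8  22.1] [-3.138e+00 -1.000e-03  6.000e-02] [-3.9 52.3 -0.9]
```

carry_out --pt "0 0.16 0 0" --pt "0 0 0 0" --pt "0 0 0 0" --pt "0 0 0 0" --pt "0 0 0 0" --fingers -0.7

```text
t: 42.55
eef_pos: [460.6, 147.0, 22.1]
tcp_rot: [3.141, 0.0, 0.06]
ft_force: [0.2, -0.4, 0.3]
opening: 0.844
grip_force: 0.0
```

carry_out --pt "0 0 0.6 0" --pt "0 0 0.6 0" --pt "0 0 0.6 0" --pt "0 0 0.5 0" --pt "0 0 0.2 0"

```text
t: 43.05
eef_pos: [461.2, 147.4, 149.2]
tcp_rot: [-3.141, -0.003, 0.061]
ft_force: [0.3, 0.3, -0.4]
opening: 0.844
grip_force: 0.0
```

carry_out --pt "-0.3 -0.15 0 0.8" --pt "-0.3 -0.15 0 0.8" --pt "-0.3 -0.15 0 0.8" --pt "-0.23 -0.13 0 0.8" --pt "0 0 0 0.7" --fingers -0.05

```text
t: 43.55
eef_pos: [402.4, 117.8, 146.5]
tcp_rot: [-3.141, 0.002, 0.472]
ft_force: [0.7, -1.0, 0.7]
opening: 0.54
grip_force: 0.0
```

carry_out --pt "0 0 0 0" --pt "0 0 0 0" --pt "0 0 0 0" --pt "0 0 0 0" --pt "0 0 0 0"

```text
t: 44.05
eef_pos: [404.1, 118.6, 147.0]
tcp_rot: [3.142, 0.0, 0.469]
ft_force: [-0.9, 0.1, 0.2]
opening: 0.526
grip_force: 0.0
```

```bash
python3 - <<'E'
from h import *
im=env.read_camera("wrist")[:,:,::-1].copy();cal=env.calibration("wrist")
cv2.imwrite("pics/w7.png",im)
H,S,V=cv2.split(cv2.cvtColor(im,cv2.COLOR_BGR2HSV))
n,l,st,c=cv2.connectedComponentsWithStats((((H<6)|(H>174))&(S>120)&(V>50)).astype(np.uint8))
for i in range(1,n):
    if st[i,4]>150: print(st[i],c[i].round(),ray(cal,*c[i],80).round(1))
s=env.state();print(s["eef_pos"],s["tcp_rot"])
E
```

```text
[ 310  234   38   51 1574] [328. 259.] [403.1 115.3]
[404.15293157 118.61743697 147.07887612] [3.14152589e+00 9.46861257e-05 4.69132305e-01]
```

View pics/w7.png

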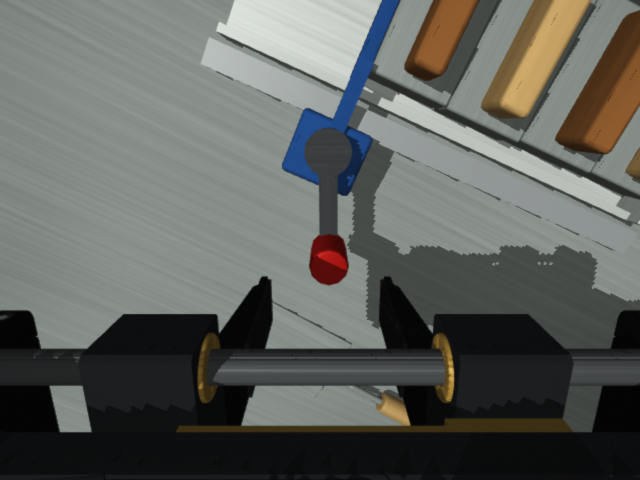

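carry_out --pt "-0.016 -0.068 -0.4 0" --pt "0 0 -0.5 0" --pt "0 0 -0.4 0" --pt "0 0 -0.24 0" --pt "0 0 0 0"

```text
t: 44.6
eef_pos: [402.7, 115.1, 69.0]
tcp_rot: [-3.141, 0.003, 0.469]
ft_force: [-0.1, 0.4, 0.7]
opening: 0.522
grip_force: 0.0
```

carry_out --pt "0 0 0 0" --pt "0 0 0 0" --pt "0 0 0 0" --pt "0 0 0 0" --pt "0 0 0 0" --fingers 0.3

```text
t: 45.1
eef_pos: [403.4, 115.2, 70.5]
tcp_rot: [3.141, -0.001, 0.47]
ft_force: [-0.3, 0.5, 0.9]
opening: 0.352
grip_force: 0.0
```

carry_out --pt "0.091 -0.134 0 1" --pt "0.091 -0.134 0 1" --pt "0.121 -0.107 0 1" --pt "0.121 -0.107 0 1" --pt "0.144 -0.075 0 1"

```text
t: 45.6
eef_pos: [430.8, 87.1, 70.1]
tcp_rot: [-3.14, 0.001, 0.997]
ft_force: [-6.4, 0.2, 3.3]
opening: 0.352
grip_force: 2.4
```

carry_out --pt "0.144 -0.075 0 1" --pt "0.158 -0.036 0 1" --pt "0.158 -0.036 0 1" --pt "0.149 0 0 1" --pt "0 0 0 1"

```text
t: 46.1
eef_pos: [461.9, 80.0, 70.1]
tcp_rot: [-3.14, -0.0, 1.521]
ft_force: [-1.5, 0.6, -0.0]
opening: 0.349
grip_force: 0.7
```

carry_out --pt "0.075 0 0 0" --pt "0.05 0 0 0" --pt "0 0 0 0" --pt "0 0 0 0" --pt "0 0 0 0"

```text
t: 46.6
eef_pos: [467.0, 79.7, 70.0]
tcp_rot: [-3.138, 0.001, 1.515]
ft_force: [-6.5, -3.5, 1.9]
opening: 0.352
grip_force: 2.7
```

carry_out --pt "0.06 0 0 0" --pt "0 0 0 0" --pt "0.03 0 0 0" --pt "0 0 0 0" --pt "0 0 0 0"

```text
t: 47.1
eef_pos: [468.2, 79.7, 69.6]
tcp_rot: [-3.131, 0.001, 1.515]
ft_force: [-17.5, -4.3, 9.2]
opening: 0.353
grip_force: 9.0
```

carry_out --pt "-0.14 0 0 0" --pt "0 0 0 0" --pt "0 0 0.5 0" --pt "0 0 0.6 0" --pt "-0.1 0 0.6 0" --fingers 0

```text
t: 47.6
eef_pos: [461.7, 80.0, 156.3]
tcp_rot: [3.141, -0.0, 1.515]
ft_force: [0.5, 0.3, -0.3]
opening: 0.5
grip_force: 0.0
```

carry_out --pt "0 -0.6 0.3 0" --pt "0 -0.6 0.3 0" --pt "0 0 0 0" --pt "0 0 0 0" --pt "0 0 0 0"

```text
t: 48.1
eef_pos: [460.9, 20.5, 184.8]
tcp_rot: [-3.141, -0.0, 1.516]
ft_force: [-0.1, 0.3, 0.4]
opening: 0.502
grip_force: 0.0
```

```bash
python3 - <<'E'
from h import *
im=env.read_camera("wrist")[:,:,::-1].copy();cal=env.calibration("wrist")
cv2.imwrite("pics/w8.png",im)
t=grips()
cv2.imwrite("pics/t8.png",t)
s=env.state();print(s["eef_pos"],s["tcp_rot"])
E
```

```text
365 px [146. 202.] rect [ 6. 90.] world [692.6 237.5] ang -1.505 endwall frame 131.8 304.4
181 px [413. 203.] rect [ 7. 29.] world [ 686.5 -337. ] ang 1.563 endwall frame 90.1 -268.6
379 px [278. 254.] rect [39. 10.] world [579.2 -48.6] ang 0.064 endwall frame 0.9 25.9
402 px [252. 256.] rect [38. 12.] world [573.9   6.9] ang 0.064 endwall frame -0.9 81.6
164 px [226. 247.] rect [15. 10.] world [594.2  63.3] ang 0.018 endwall frame 22.8 136.7
407 px [200. 259.] rect [42. 13.] world [568.4 118. ] ang 0.055 endwall frame 0.4 192.9
188 px [234. 339.] rect [14. 52.] world [400.1  43.6] ang -0.11 endwall frame -172.2 129.0
tcp 48.2 [460.8  20.6 184.7] [-3.141 -0.     1.517] [-0.5 -0.7  0.5]
[460.79185515  20.64505279 184.66735619] [-3.14081099e+00 -1.19598932e-04  1.51726694e+00]
```

View pics/w8.png

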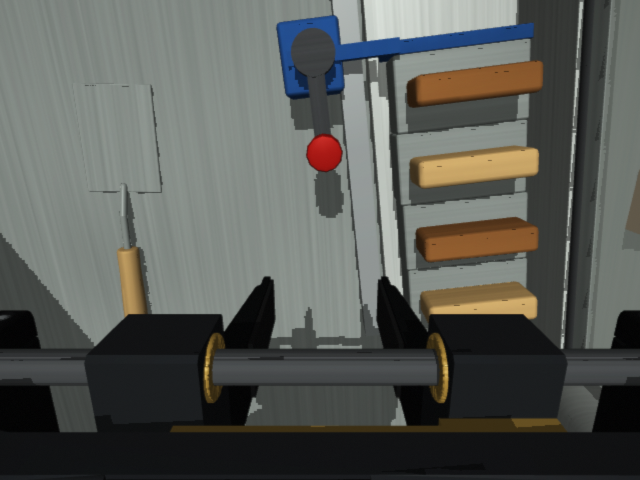

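```bash
python3 - <<'E'
from h import *
from scipy.optimize import least_squares
a=.062;ex=np.array([np.cos(a),np.sin(a)]);ey=np.array([-ex[1],ex[0]]);org=np.array([570.,85.2])
for cam,pt in (("top",(197.7,198.1)),):
    cal=env.calibration(cam)
    for hx in (58,61,64):
        f=lambda A: proj(cal,np.r_[org+(hx-128*np.cos(A[0]))*ex+A[1]*ey,88+128*np.sin(A[0])])-pt
        r=least_squares(f,[1.8,0]); A=r.x[0]; print(hx,r.x,r.fun, "edge world",org+(hx-128*np.cos(A))*ex,88+128*np.sin(A))
cal=env.calibration("scene"); im=env.read_camera("scene")[:,:,::-1].copy()
H,S,V=cv2.split(cv2.cvtColor(im,cv2.COLOR_BGR2HSV))
n,l,st,c=cv2.connectedComponentsWithStats((((H<6)|(H>174))&(S>120)&(V>50)).astype(np.uint8))
for i in range(1,n):
    if st[i,4]>100: print(st[i],c[i])
# scene: edge ends
for hx in (58,61,64):
  for A in (1.7,1.8,1.9): print(hx,A,[proj(cal,np.r_[org+(hx-128*np.cos(A))*ex+y*ey,88+128*np.sin(A)]).round(1) for y in (-167,0,167)])
E
```

```text
58 [ 1.90406193 -0.88501329] [ 2.84217094e-14 -2.84217094e-14] edge world [669.68083525  91.38814289] 208.9573253388105
61 [ 1.87722573 -1.14639105] [ 0.00000000e+00 -2.84217094e-14] edge world [669.42061338  91.37198843] 210.03734250914258
64 [ 1.85081771 -1.3828367 ] [ 2.39595010e-11 -3.01554337e-11] edge world [669.18521337  91.3573749 ] 211.0143397635897
[380 175 158  32 876] [455.49771689 190.87442922]
[229 267  39  30 976] [248.02356557 281.28790984]
58 1.7 [array([376.8, 195.7]), array([457. , 182.5]), array([531.3, 170.2])]
58 1.8 [array([379.3, 200. ]), array([460.1, 186.4]), array([534.9, 173.9])]
58 1.9 [array([381.7, 204.8]), array([463., 191.]), array([538.3, 178.2])]
61 1.7 [array([377.4, 196.5]), array([457.7, 183.2]), array([532.2, 170.8])]
61 1.8 [array([379.9, 200.7]), array([460.8, 187.1]), array([535.8, 174.6])]
61 1.9 [array([382.4, 205.6]), array([463.8, 191.7]), array([539.3, 178.8])]
64 1.7 [array([378. , 197.2]), array([458.5, 183.9]), array([533.1, 171.5])]
64 1.8 [array([380.5, 201.5]), array([461.6, 187.8]), array([536.7, 175.2])]
64 1.9 [array([383. , 206.3]), array([464.6, 192.4]), array([540.2, 179.5])]
```

carry_out --pt "0 0 0.8 0" --pt "0 0 0.7 0" --pt "0.5 0.2 0 0.3" --pt "0.8 0.2 0 0.3" --pt "0.8 0.2 0 0.3" --fingers 1

```text
t: 48.75
eef_pos: [567.1, 51.0, 260.5]
tcp_rot: [3.141, 0.0, 1.613]
ft_force: [-0.6, 0.7, 0.4]
opening: 0.137
grip_force: 0.0
```

carry_out --pt "0.8 0.2 0 0.2" --pt "0.8 0.2 0 0" --pt "0.8 0.2 0 0" --pt "0.38 0.22 0 0" --pt "0 0 0 0"

```text
t: 49.25
eef_pos: [706.4, 92.8, 258.0]
tcp_rot: [-3.14, -0.0, 1.633]
ft_force: [0.6, 0.2, -0.9]
opening: 0.005
grip_force: 0.0
```

carry_out --pt "0 0 -0.5 0" --pt "0 0 -0.5 0" --pt "0 0 -0.5 0" --pt "0 0 0 0" --pt "0 0 0 0"

```text
t: 49.75
eef_pos: [704.6, 91.1, 185.6]
tcp_rot: [-3.141, 0.0, 1.632]
ft_force: [-0.0, 0.9, 0.9]
opening: 0.009
grip_force: 0.0
```

carry_out --pt "-0.23 0 0 0" --pt "-0.23 0 0 0" --pt "-0.23 0 0 0" --pt "-0.23 0 0 0" --pt "-0.23 0 0 0"

```text
t: 50.25
eef_pos: [648.4, 90.9, 188.1]
tcp_rot: [3.136, 0.0, 1.632]
ft_force: [3.1, -1.2, 2.3]
opening: 0.003
grip_force: 1.7
```

carry_out --pt "-0.23 0 0 0" --pt "-0.23 0 0 0" --pt "-0.23 0 0 0" --pt "-0.23 0 0 0" --pt "-0.2 0 0 0"

```text
t: 50.75
eef_pos: [591.0, 91.0, 185.9]
tcp_rot: [3.14, -0.0, 1.632]
ft_force: [3.2, -0.1, -0.5]
opening: 0.005
grip_force: 1.4
```

carry_out --pt "-0.15 0 -0.1 0" --pt "-0.15 0 -0.12 0" --pt "-0.15 0 -0.14 0" --pt "-0.15 0 -0.14 0" --pt "0 0 0 0"

```text
t: 51.25
eef_pos: [559.8, 91.0, 158.8]
tcp_rot: [-3.139, -0.0, 1.632]
ft_force: [-0.1, -0.7, 0.4]
opening: 0.002
grip_force: 0.0
```

carry_out --pt "-0.13 0 -0.2 0" --pt "-0.13 0 -0.2 0" --pt "-0.12 0 -0.2 0" --pt "-0.07 0 -0.2 0" --pt "-0.07 0 -0.2 0"

```text
t: 51.75
eef_pos: [535.5, 90.9, 109.6]
tcp_rot: [3.141, 0.0, 1.632]
ft_force: [1.9, -1.2, 1.8]
opening: 0.003
grip_force: 1.1
```

carry_out --pt "0 0 -0.15 0" --pt "0 0 -0.1 0" --pt "0 0 -0.05 0" --pt "0 0 0 0" --pt "0 0 0 0"

```text
t: 52.25
eef_pos: [535.6, 91.0, 95.3]
tcp_rot: [3.141, -0.0, 1.632]
ft_force: [0.3, 0.9, 0.3]
opening: 0.005
grip_force: 0.0
```

carry_out --pt "0 0 -0.06 0" --pt "0 0 -0.04 0" --pt "0 0 0 0" --pt "0 0 0 0" --pt "0 0 0 0"

```text
t: 52.75
eef_pos: [535.7, 91.0, 90.8]
tcp_rot: [3.14, 0.0, 1.632]
ft_force: [-0.9, 0.8, 7.5]
opening: 0.001
grip_force: 3.9
```

carry_out --pt "0 0 -0.04 0" --pt "0 0 0 0" --pt "0 0 0 0" --pt "0 0 0 0" --pt "0 0 0 0"

```text
t: 53.25
eef_pos: [535.8, 91.0, 90.6]
tcp_rot: [3.139, 0.0, 1.632]
ft_force: [-8.1, -0.2, 30.4]
opening: 0.001
grip_force: 15.3
```

carry_out --pt "0 0 0.2 0" --pt "0 0 0.6 0" --pt "0 0 0.8 0" --pt "-0.5 -0.8 0.5 0" --pt "-0.5 -0.8 0 0"

```text
t: 53.75
eef_pos: [487.8, 13.2, 194.3]
tcp_rot: [3.136, 0.001, 1.634]
ft_force: [0.8, -1.0, -1.0]
opening: 0.002
grip_force: 0.0
```

carry_out --pt "0 -0.9 0 0" --pt "0 -0.9 0 0" --pt "0 -0.9 0 0" --pt "0 -0.9 0 0" --pt "0 0 0 0"

```text
t: 54.25
eef_pos: [487.0, -170.9, 191.5]
tcp_rot: [3.141, 0.001, 1.628]
ft_force: [-0.0, 0.6, 0.7]
opening: 0.005
grip_force: 0.0
```

```bash
python3 - <<'E'
from h import *
im=grips(); s=env.read_camera("scene")[:,:,::-1]
a=cv2.resize(im[190:370,120:340],None,fx=1.8,fy=1.8); b=cv2.resize(s[150:330,320:560],None,fx=1.65,fy=1.8)
cv2.imwrite("pics/fin.png",np.hstack([a,b[:a.shape[0]]]))
E
```

```text
179 px [413. 203.] rect [ 7. 29.] world [ 686.5 -336.8] ang 1.563 endwall frame 90.1 -268.4
768 px [210. 289.] rect [  7. 151.] world [504.7  94. ] ang -1.526 endwall frame -64.6 172.8
130 px [215. 309.] rect [11. 14.] world [463.9  83.8] ang 1.563 endwall frame -106.0 165.2
tcp 54.3 [ 486.7 -168.7  191.4] [3.142 0.    1.628] [-0.5  1.3 -0.4]
```

View pics/fin.png

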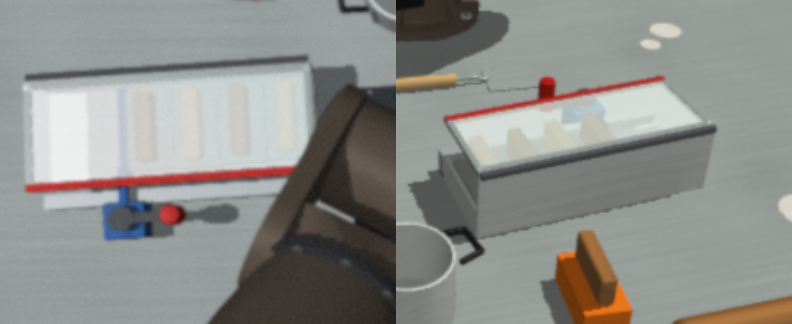

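```bash
python3 -c "
from cell import env
print(env.job_done())"
```

```text
the job is handed in; nothing more can be done
None
```

I handed the job in at about 54 s: all four cutters are in the tray in a snug row, the lever is locked (about 0.04 rad by camera), the cover is shut on its stop, and the pot and jar were not touched; no verdict was returned.

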